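# Wedge up the rocking dial-gauge stand

## Robot

A 7-joint arm with a two-finger parallel gripper is mounted at the origin on a cart in front of the work surface, level with it; the furniture and walls round the work are solid. World frame = base frame: x ahead of the robot, y to its left, z up, the work surface at z = 0. Lengths are in m, angles in rad, forces in N, time in s.
With the tool pointing down it reaches from about 0.4 to 0.875 m from the base axis. Payload 6.5 kg.
Tool frame: the origin (TCP) lies on the centre line of the jaws, within the pads' length; the fingertips stand 22 mm ahead of it and the grasp point (between the pads) lies 3 mm ahead of it (tip_extent is the distance from the TCP to the fingertips, in m); x points along the fingers, y is the direction in which the jaws open and shut, and the axes are right-handed (so a half turn about x gives the same grasp; the last joint's range is limited). The gripper opens to 88 mm and grips with 3 to 60 N. Pads are 18 mm wide; open, the fingers measure 123 mm over their backs; the gripper's body (75 mm by 187 mm) begins 45 mm behind the grasp point.
Start: joints at [1.068, 0.536, -0.004, 1.538, 0.003, 1.067, -0.071], TCP at [0.275, -0.589, 0.261] pointing down, gripper open.
Joint ranges: [-2.7, 2.7], [-0.37, 2.16], [-1.27, 1.26], [0.24, 2.4], [-1.31, 4.45], [0.19, 1.91], [-2.76, 2.76]. Speed limits (rad/s): [2.39, 2.39, 3.14, 3.14, 3.14, 3.14, 3.14].

## Interface

Orientations are given as [roll, pitch, yaw] about the fixed x, y, z axes, in that order (R = Rz(yaw) Ry(pitch) Rx(roll)).
In Python, from station import * gives the robot as it stands.
- The arm moves only by the tool send_rows, never from a script. Its argument "rows" is a list that holds one entry, the list of rows, each a list of 7 numbers: the shift along the tool's x, y, z in mm, then the turn, a rotation vector about the tool's x, y, z in rad, then the finger opening in mm, from 0 to 88.1. A call has 1 to 5 rows; each row shifts and turns the pose as measured when the row begins, along the tool's axes as they then stand; what a row does not reach is not made up. A row lasts 1/12 s, in which the tool goes at most 41.7 mm and 7.16 degrees, less where a joint would pass 70% of its speed; a pose out of reach is approached as far as the arm can. A call is refused whole if a number of a shift passes 41.7 or a number of a turn 0.125, either way. A call with a gripper value outside its range is refused whole. The fingers move at their own pace and stop on an object; "grip_force" is the grip in N (left out, the last holds). Time passes only in rows, so rows that do not move let the fingers close. It gives the time, the measured TCP pose, the force and the opening at its end, in the units of the state.
- read_state(): the state, without advancing time (a new reading comes with each control period).
- capture(name): name is "side" or "top"; returns the picture (480x640x3 uint8, blue, green, red); there is no depth.
- camera_info(name): a dict with "vfov" (degrees; the focal length in pixels is half the picture's height over the tangent of half this angle, whatever the lens; pixels are square), "cx", "cy" (the principal point, pixels), "eye" and "orientation" of the camera in the world. Camera axes: x right, y up, looking along -z (the intrinsics and any distortion apply to the point x, -y, -z); pixel columns grow to the right and rows downward; lengths in m; the calibration is good to about 2 mm. A picture is of the moment at which its call begins. camera_info takes no time and is no camera call.
- sign_off(): hands the job in, once; it reports no verdict.
The state is a dict: "time": time; "joint_pos": joint angles; "qvel": joint speeds; "tau": joint torques, N m; "tcp_pos": TCP position; "eef_rot": TCP orientation; "ft_force": force on the tool from outside, world axes, zero at the start; "wrist_torque": the same for the moment, N m; "width": opening from 0.0 (shut) to 1.0 (fully open).
Only numpy, scipy, OpenCV 4.12 (cv2) and the standard library are available. Lean on these libraries where they do the work, as an engineer would, in place of code of your own. Each camera call takes 0.05 s, during which the arm holds its last target.

## Task

The dial-gauge stand rocks because its front left foot, the one the wedge points at, has lost its rubber pad. Push the steel wedge along the table, thin end first, under that bare foot until it is snug and carries the corner without jacking the stand out of level or shoving it away; then press down firmly with the fingertips on the plate right above that foot to prove that it no longer rocks, and come clear. Only push and press: do not pick up the wedge or the stand, and leave the tools lying around alone.

Things in the scene. Friction and masses are not known exactly. Their poses are not given: they have to be found in the camera images.
- stand: Loose 9 kg dial-gauge stand. Green base 200 (x) by 240 mm (y), underside 32 mm and ground steel top 60 mm above the table; rear right a steel column, 250 mm high, at x +52 y -58 mm; dial gauge at x -22 y -58 mm. Feet at x +-75, y +-95 mm, three with domed rubber pads, the front left one bare. Origin on the table under the middle of the base; x from front (dial side) to rear, y left.
- bare_foot (a point): Centre of the underside of the bare steel foot (32 mm diameter), front left corner of the stand: x -75, y +95 mm in its frame. It hangs 8 mm above the table while the stand rests on the other three; the base overhangs this point by 25 mm on the left and front. Without the wedge, some 5 N there rock it down.
- press_spot (a point): The ground top of the plate right above the bare foot, 60 mm above the table; the spot to press, within 40 mm. A firm press is 10 to 20 N.
- wedge: Loose steel wedge 120 long (x) by 42 mm wide (y), 0.35 kg, flat underside: 2 mm thick at the thin end (+x, toward the bare foot), 19 mm at the upright yellow heel (-x). Origin: centre of the underside. The foot takes up with its centre about 32 mm to the thin-end side of the origin. Slides free at 2 to 4 N; resistance climbs steeply once the foot bears on it, 12 N of push is snug.
- heel (a point): Middle of the wedge's yellow heel face, 60 mm behind the wedge's origin and 9.5 mm above the table; the face to push.
- tape_measure: Yellow tape measure, 34x72x73 mm, right of the stand; to be left alone. Origin under its centre.
- marker: Black marker pen, 14x132x14 mm, lying to the right; to be left alone. Origin under its centre.
- pliers: Blue-handled pliers, 69x201x14 mm, lying to the left; to be left alone. Origin under its centre.
Things that resemble listed ones, but are neither listed nor needed, are in the scene too. There is more than one size of the wedge; the one meant has the size given above.

How it is judged:
On the way, in this order (a step that is already met when the one before it is completed fails the run):
1. the wedge is pushed under the bare foot and carries it, the stand still level (x of bare_foot in the frame of wedge between -0.045 and 0.055 m and y of bare_foot in the frame of wedge between -0.018 and 0.018 m and angle between wedge's own z axis and vertical below 0.04 rad and height (world z) of wedge below 0.004 m and angle between stand's own z axis and vertical below 0.018 rad and contact force between wedge and stand above 1.5 N), for 0.3 s.
2. the fingertips press the plate above the bare foot and the corner does not give (x of bare_foot in the frame of wedge between -0.045 and 0.055 m and y of bare_foot in the frame of wedge between -0.018 and 0.018 m and angle between stand's own z axis and vertical below 0.02 rad and contact force between each of the fingers, wedge and stand above 5 N and horizontal distance between the grasp point and press_spot below 0.05 m), for 0.3 s.
At the end, for the whole second after the job is handed in: The wedge lies flat on the table under the bare foot (foot centre within 18 mm of the wedge's centre line) and bears on it with more than 1 N; the stand is level within 1 degree (0.018 rad) and within 20 mm of where it stood; all is at rest and the other things lie within 30 mm of where they were (x of bare_foot in the frame of wedge between -0.045 and 0.055 m and y of bare_foot in the frame of wedge between -0.018 and 0.018 m and angle between wedge's own z axis and vertical below 0.04 rad and height (world z) of wedge below 0.004 m and angle between stand's own z axis and vertical below 0.018 rad and contact force between wedge and stand above 1 N and distance of each of stand, bare_foot from where it was at the start of the episode below 0.02 m and linear speed of each of stand, wedge below 0.01 m/s and distance of each of tape_measure, marker, pliers from where it was at the start of the episode below 0.03 m); the robot touches nothing.
It fails at once if the wedge is lifted off the table (height (world z) of wedge above 0.012 m).
It fails at once if the stand is lifted or tipped (height (world z) of stand above 0.015 m or angle between stand's own z axis and vertical above 0.12 rad).
It fails at once if the stand is shoved more than 20 mm out of place (distance of any of stand, bare_foot from where it was at the start of the episode above 0.02 m).
It fails at once if a tool lying around is moved more than 30 mm (distance of any of tape_measure, marker, pliers from where it was at the start of the episode above 0.03 m).
It also fails if it takes over 58 s, if anything falls off the work surface, if the arm or the gripper's body presses on something with over 40 N, if the wrist force passes 120 N, or if a joint passes its speed limit or range.

## Working session

There is one attempt and no reset: what is moved stays moved. The work goes in short steps, Python scripts to look and compute and a tool call to move; the robot and the scene stay as the last step left them, time stands still between calls to the robot, and variables do not carry over. Pictures are saved under pics/ and viewed, and the job is handed in when it is done.

Besides the shell and the picture viewer there is one more tool, called after "Request:" in YAML: its name, and indented under it one key for each argument. send_rows: Moves the arm, as the interface text tells. Its arguments: {"type":"object","properties":{"rows":{"type":"array","items":{"type":"array","items":{"type":"array","items":{"type":"number"}}}},"grip_force":{"type":"number"}},"required":["rows"]}

```bash
mkdir -p pics; ls
python3 - <<'E'
from station import *
import cv2
print(read_state())
for n in("side","top"):
    print(camera_info(n)); cv2.imwrite(f"pics/{n}0.png",capture(n))
E
```

```text
pics
{'time': 0.0, 'joint_pos': array([ 1.06779505,  0.53715484, -0.00442608,  1.53881536,  0.00262644,
        1.0672831 , -0.07120033]), 'qvel': array([ 3.46750463e-04,  1.11004985e-03, -7.18521989e-05, -3.14515308e-03,
        1.97209145e-04, -1.34511251e-03, -2.22537898e-03]), 'tau': array([ 4.78198763e-04, -5.70977390e+01,  9.90906246e-01, -2.51601559e+01,
       -5.61751099e-02,  1.79943675e-02,  1.41278997e-04]), 'tcp_pos': array([ 0.27472302, -0.58848842,  0.25986903]), 'eef_rot': array([-1.4793008 ,  1.56914106,  2.09916661]), 'ft_force': array([-0.36546524, -0.42864411,  0.75974147]), 'wrist_torque': array([0.0549493 , 0.0478784 , 0.02283872]), 'width': 1.0030711128410827}
{'vfov': 52.69542917568599, 'cx': 320.27279628967915, 'cy': 240.04554528028956, 'eye': array([ 1.14737538, -0.10294708,  1.05124494]), 'orientation': array([0.59165665, 0.01452499, 1.35531364])}
{'vfov': 49.421664480638725, 'cx': 320.4392225044009, 'cy': 236.53236163048848, 'eye': array([0.35861151, 0.01621183, 1.55090667]), 'orientation': array([ 0.11017206,  0.00884973, -1.56485993])}
```

View pics/side0.png

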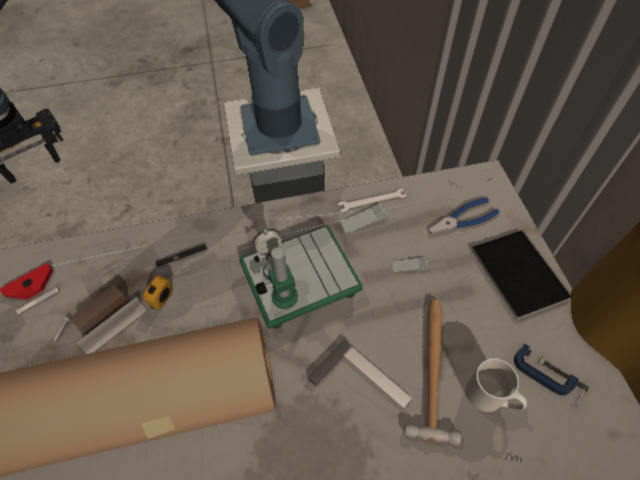

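View pics/top0.png

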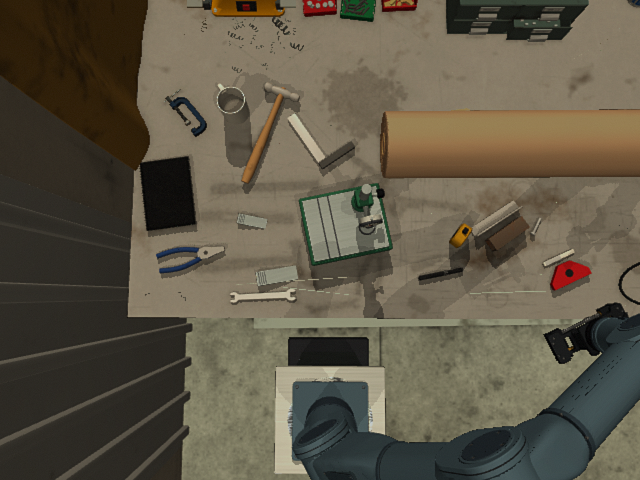

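```bash
cat > h.py <<'E'
import numpy as np, cv2
from station import *
from scipy.spatial.transform import Rotation as R
def cam(n):
    c=camera_info(n); f=240/np.tan(np.radians(c['vfov']/2)); return c,f,R.from_euler('xyz',c['orientation']).as_matrix()
def px2w(n,u,v,z):
    c,f,M=cam(n); d=M@np.array([(u-c['cx'])/f,-(v-c['cy'])/f,-1]); e=np.array(c['eye']); return e+d*(z-e[2])/d[2]
def w2px(n,p):
    c,f,M=cam(n); q=M.T@(np.array(p)-c['eye']); return c['cx']+f*q[0]/-q[2], c['cy']-f*q[1]/-q[2]
def crop(img,x0,y0,x1,y1,s,name):
    cv2.imwrite(name,cv2.resize(img[y0:y1,x0:x1],None,fx=s,fy=s,interpolation=cv2.INTER_CUBIC))
E
python3 - <<'E'
from h import *
t=cv2.imread('pics/top0.png');s=cv2.imread('pics/side0.png')
crop(t,220,180,400,310,4.4,'pics/t1.png'); crop(s,230,170,440,330,3.8,'pics/s1.png')
E
```

```text
(no output)
```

View pics/t1.png

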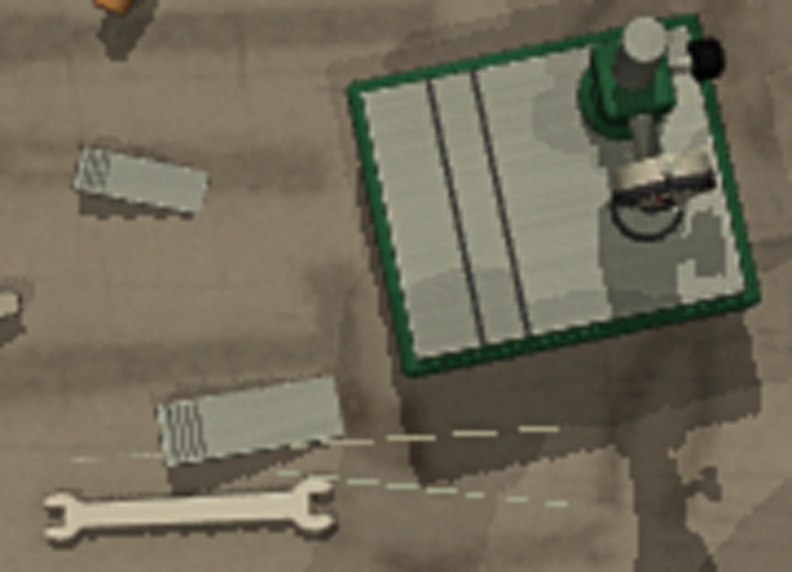

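View pics/s1.png

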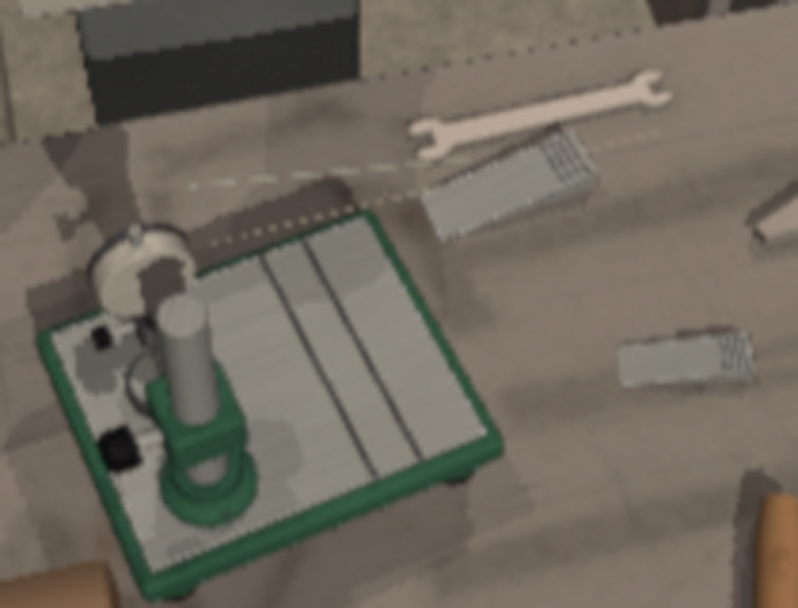

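```bash
cat > fit.py <<'E'
from h import *
from scipy.optimize import least_squares
def fit(pts,obs,x0):
    def P(x):
        c,s=np.cos(x[2]),np.sin(x[2]); return [(x[0]+c*p[0]-s*p[1],x[1]+s*p[0]+c*p[1],p[2]) for p in pts]
    def r(x):
        o=[]
        for n,uv in obs.items():
            for p,q in zip(P(x),uv):
                if q is not None: o+=list(np.array(w2px(n,p))-q)
        return np.array(o)
    s=least_squares(r,x0,loss='soft_l1'); return s.x,r(s.x).round(1)
E
python3 - <<'E'
from fit import *
T=lambda l:[(a/4.4+220-.4,b/4.4+180-.4) for a,b in l]
S=lambda l:[(a/3.8+230-.4,b/3.8+170-.4) for a,b in l]
st=[(-.1,.12,.06),(.1,.12,.06),(.1,-.12,.06),(-.1,-.12,.06)]
to=T([(408,370),(350,88),(697,15),(757,300)]);so=S([(368,212),(502,435),(148,580),(40,338)])
wd=[(.06,.021,.002),(.06,-.021,.002),(-.06,.021,.019),(-.06,-.021,.019)]
tw=T([(333,377),(345,434),(158,405),(168,465)]);sw=S([(440,241),(422,193),(598,180),(567,127)])
for o in ({'top':to},{'side':so},{'top':to,'side':so}): x,r=fit(st,o,[.4,0,0]); print('stand',x,r)
c,s=np.cos(x[2]),np.sin(x[2]); f=np.array([x[0]-.075*c-.095*s,x[1]-.075*s+.095*c]); print('foot',f)
for o in ({'top':tw},{'side':sw},{'top':tw,'side':sw}):
    x,r=fit(wd,o,[.25,.15,-1.5]); print('wedge',x,r)
    c,s=np.cos(x[2]),np.sin(x[2]); d=f-x[:2]; print('foot in wedge',c*d[0]+s*d[1],-s*d[0]+c*d[1],'heel',x[:2]-.06*np.array([c,s]))
E
```

```text
stand [ 0.56205675 -0.04134093  0.21451206] [-0.5  2.2 -1.5 -1.1  0.4 -1.5  2.1  0.8]
stand [ 0.5674275  -0.04113312  0.23011262] [ 0.1 -3.6  2.6  0.3 -0.2  4.2 -2.9 -1.4]
stand [ 0.56388422 -0.04103629  0.21709256] [-0.5  1.7 -1.7 -1.6  0.2 -2.2  2.1 -0.   0.6 -4.5  2.1 -0.2 -1.2  2.4
 -2.8 -3.3]
foot [0.47018245 0.0355795 ]
wedge [ 0.41394528  0.15899388 -1.38903476] [ 0.5 -0.6  0.2  0.4 -0.3 -0.2 -0.3  0.3]
foot in wedge 0.13154691092764798 0.033002088172744595 heel [0.40309954 0.21800548]
wedge [ 0.41738844  0.15785901 -1.40886089] [-0.1 -0.2 -1.6  0.5  0.1 -1.8  1.4  0.6]
foot in wedge 0.1291916441182838 0.03238835209875873 heel [0.40771473 0.21707404]
wedge [ 0.41513715  0.15853139 -1.391996  ] [ 0.7 -1.   0.3  0.  -0.1 -0.6 -0.1 -0.1  0.2 -0.6 -1.5  0.2  0.1 -2.8
  1.1 -0.3]
foot in wedge 0.13078152209568494 0.032300870949093896 heel [0.4044662  0.21757486]
```

The candidates for the wedge in the top picture are the large one at (277,275), about 40 px or 120 mm long, and the small one at (252,221), about 28 px or 85 mm. I choose the large one. It is 120 mm long, its grooved heel faces left and its thin end points toward the stand's front left corner. The stand fit leaves residuals of a few px, so I'll refit it with a free size.

Run:
```python
from fit import *
T=lambda l:[(a/4.4+220-.4,b/4.4+180-.4) for a,b in l]
S=lambda l:[(a/3.8+230-.4,b/3.8+170-.4) for a,b in l]
to=T([(408,370),(350,88),(697,15),(757,300)]);so=S([(368,212),(502,435),(148,580),(40,338)])
for z in(.06,.05,.04):
 for k in (1,.97,.95,.93):
  st=[(-.1*k,.12*k,z),(.1*k,.12*k,z),(.1*k,-.12*k,z),(-.1*k,-.12*k,z)]
  for o in ({'top':to},{'side':so},{'top':to,'side':so}): x,r=fit(st,o,[.4,0,0]); print(z,k,x.round(4),abs(r).max(),(r@r).round(1))
  c,s=np.cos(x[2]),np.sin(x[2]); print('foot',x[0]-.075*c-.095*s,x[1]-.075*s+.095*c)
s=read_state(); M=R.from_euler('xyz',s['eef_rot']).as_matrix(); print(M.round(3))
s=cv2.imread('pics/side0.png');crop(s,330,200,420,300,6,'pics/s2.png')
```

```text
0.06 1 [ 0.5621 -0.0413  0.2145] 2.2 16.0
0.06 1 [ 0.5674 -0.0411  0.2301] 4.2 47.9
0.06 1 [ 0.5639 -0.041   0.2171] 4.5 68.9
foot 0.47018245344672965 0.03557950078617368
0.06 0.97 [ 0.5624 -0.041   0.2064] 0.9 1.5Traceback (most recent call last):
  File "<stdin>", line 8, in <module>
  File "fit.py", line 12, in fit
    s=least_squares(r,x0,loss='soft_l1'); return s.x,r(s.x).round(1)
    return func(*args, **kwargs)
    result = trf(vector_fun.fun, vector_fun.jac, x0, f0, J0, lb, ub, ftol, xtol,
                 gtol, max_nfev, x_scale, loss_function, tr_solver,
                 tr_options.copy(), verbose, callback=callback_wrapped)
    return trf_no_bounds(
        fun, jac, x0, f0, J0, ftol, xtol, gtol, max_nfev, x_scale,
        loss_function, tr_solver, tr_options, verbose, callback=callback)
    J = jac(x)
    self._update_jac()
    ~~~~~~~~~~~~~~~~^^
    self.J = self.jac_wrapped(xp_copy(self.x), f0=self.f)
             ~~~~~~~~~~~~~~~~^^^^^^^^^^^^^^^^^^^^^^^^^^^^
    J, dct = approx_derivative(
             ~~~~~~~~~~~~~~~~~^
        self.fun,
        ^^^^^^^^^
    ...<2 lin
[... 542 characters left out ...]
      ~~~~~~~~^^^^^^^^^^^^^^^^^^^^^^^^^^^^^^
    return np.atleast_1d(self.fun(x))
                         ~~~~~~~~^^^
    return self.f(x, *self.args, **self.kwargs)
           ~~~~~~^^^^^^^^^^^^^^^^^^^^^^^^^^^^^^
  File "fit.py", line 10, in r
    if q is not None: o+=list(np.array(w2px(n,p))-q)
                                       ~~~~^^^^^
  File "h.py", line 9, in w2px
    c,f,M=cam(n); q=M.T@(np.array(p)-c['eye']); return c['cx']+f*q[0]/-q[2], c['cy']-f*q[1]/-q[2]
          ~~~^^^
  File "h.py", line 5, in cam
    c=camera_info(n); f=240/np.tan(np.radians(c['vfov']/2)); return c,f,R.from_euler('xyz',c['orientation']).as_matrix()
ValueError: time passes only in moves, steps and waits
```

```bash
sed -i 's/^def cam(n):/import functools\n@functools.lru_cache\ndef cam(n):/' h.py
python3 - <<'E'
from fit import *
T=lambda l:[(a/4.4+220-.4,b/4.4+180-.4) for a,b in l]
S=lambda l:[(a/3.8+230-.4,b/3.8+170-.4) for a,b in l]
to=T([(408,370),(350,88),(697,15),(757,300)]);so=S([(368,212),(502,435),(148,580),(40,338)])
for z in(.06,.05):
 for k in (.97,.95,.93):
  st=[(-.1*k,.12*k,z),(.1*k,.12*k,z),(.1*k,-.12*k,z),(-.1*k,-.12*k,z)]
  for o in ({'top':to},{'side':so},{'top':to,'side':so}): x,r=fit(st,o,[.4,0,0]); print(z,k,x.round(4),abs(r).max(),(r@r).round(1))
  c,s=np.cos(x[2]),np.sin(x[2]); print('foot',x[0]-.075*c-.095*s,x[1]-.075*s+.095*c)
s=read_state(); M=R.from_euler('xyz',s['eef_rot']).as_matrix(); print(M.round(3))
s=cv2.imread('pics/side0.png');crop(s,330,200,420,300,6,'pics/s2.png')
E
```

```text
0.06 0.97 [ 0.5624 -0.041   0.2064] 0.9 1.5
0.06 0.97 [ 0.5674 -0.0411  0.2185] 2.1 12.1
0.06 0.97 [ 0.564  -0.0407  0.2092] 3.3 23.9
foot 0.4708739461294035 0.036613791836497815
0.06 0.95 [ 0.5621 -0.0409  0.2075] 1.1 3.6
0.06 0.95 [ 0.5681 -0.0412  0.2163] 1.2 5.3
0.06 0.95 [ 0.5649 -0.041   0.2104] 2.6 18.7
foot 0.47173071037096187 0.036196099894338474
0.06 0.93 [ 0.5617 -0.0411  0.2035] 2.0 15.4
0.06 0.93 [ 0.5684 -0.0417  0.2166] 2.3 10.7
0.06 0.93 [ 0.5661 -0.0419  0.2114] 2.7 37.9
foot 0.47278755464237776 0.03522321924535366
0.05 0.97 [ 0.5637 -0.0413  0.2068] 0.7 1.1
0.05 0.97 [ 0.5619 -0.0405  0.217 ] 1.6 7.1
0.05 0.97 [ 0.5632 -0.0409  0.2125] 2.0 9.9
foot 0.46981825809434413 0.03616545767016069
0.05 0.95 [ 0.5633 -0.0414  0.207 ] 1.2 6.0
0.05 0.95 [ 0.5624 -0.0408  0.2158] 1.5 6.2
0.05 0.95 [ 0.5629 -0.041   0.2116] 1.6 13.5
foot 0.4696472522348979 0.036149023238804895
0.05 0.93 [ 0.5629 -0.0415  0.2011] 2.4 21.1
0.05 0.93 [ 0.5628 -0.0414  0.2174] 3.0 17.8
0.05 0.93 [ 0.563  -0.0413  0.2112] 3.1 39.5
foot 0.4697220247835652 0.03583153712315425
[[-0.001  0.423 -0.906]
 [ 0.001 -0.906 -0.423]
 [-1.    -0.002  0.   ]]
```

View pics/s2.png

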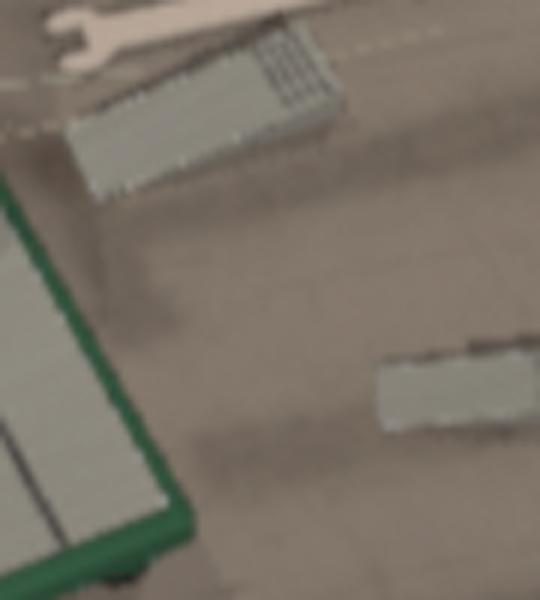

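Request:
send_rows:
  rows:
    - [[-25, 0, 0, 0.086, 0, 0, 40], [-25, 0, 0, 0.086, 0, 0, 40], [-25, 0, 0, 0.086, 0, 0, 40]]

```text
time: 0.35
tcp_pos: [0.2727, -0.5848, 0.3287]
eef_rot: [-1.268, 1.553, 2.045]
ft_force: [0.4, -0.5, -0.5]
width: 0.795
```

```bash
cat > d.py <<'E'
import sys
from h import *
def go(x,y,z,yaw):
    s=read_state(); M=R.from_euler('xyz',s['eef_rot']).as_matrix(); p=np.array(s['tcp_pos'])
    Y=np.array([np.cos(yaw),np.sin(yaw),0]); X=np.array([0,0,-1.]); G=np.array([X,Y,np.cross(X,Y)]).T
    print('t',round(s['time'],2),'tcp',p.round(4),'yaw',np.arctan2(M[1,1],M[0,1]).round(3),'F',s['ft_force'].round(2),'w',round(s['width'],2),'j',s['joint_pos'].round(2))
    print('shift mm',(M.T@(np.array([x,y,z])-p)*1000).round(1),'turn',R.from_matrix(M.T@G).as_rotvec().round(3))
if __name__=='__main__': go(*map(float,sys.argv[1:]))
E
python3 d.py .47 -.1 .34 -1.39
```

```text
t 0.35 tcp [ 0.2727 -0.5848  0.3287] yaw -1.4 F [ 0.39 -0.53 -0.53] w 0.8 j [ 1.02  0.48  0.06  1.46 -0.03  1.22 -0.31]
shift mm [  -5.2 -444.2 -277. ] turn [-0.01   0.005  0.017]
```

Request:
send_rows:
  rows:
    - [[-1, -35, -22, 0, 0, 0, 40], [-1, -35, -22, 0, 0, 0, 40], [-1, -35, -22, 0, 0, 0, 40], [-1, -35, -22, 0, 0, 0, 40], [-1, -35, -22, 0, 0, 0, 40]]

```text
time: 0.77
tcp_pos: [0.349, -0.3997, 0.3388]
eef_rot: [-0.585, 1.562, 2.705]
ft_force: [2.0, -0.6, 0.4]
width: 0.458
```

Request:
send_rows:
  rows:
    - [[-1, -35, -22, 0, 0, 0, 40], [-1, -35, -22, 0, 0, 0, 40], [-1, -35, -22, 0, 0, 0, 40], [-1, -35, -22, 0, 0, 0, 40], [-1, -35, -22, 0, 0, 0, 40]]

```text
time: 1.18
tcp_pos: [0.4295, -0.2075, 0.3432]
eef_rot: [-0.522, 1.561, 2.767]
ft_force: [1.2, -0.6, 0.1]
width: 0.452
```

```bash
python3 d.py .47 -.1 .34 -1.39; python3 d.py .41 .16 .34 -1.39
```

```text
t 1.18 tcp [ 0.4295 -0.2075  0.3432] yaw -1.423 F [ 1.2  -0.61  0.05] w 0.45 j [ 0.5   0.16 -0.16  1.87  0.03  1.12 -1.1 ]
shift mm [   3.2 -100.4  -55.9] turn [-0.033  0.009  0.005]
t 1.18 tcp [ 0.4295 -0.2075  0.3432] yaw -1.423 F [ 1.2  -0.61  0.05] w 0.45 j [ 0.5   0.16 -0.16  1.87  0.03  1.12 -1.1 ]
shift mm [   4.7 -366.4  -34.8] turn [-0.033  0.009  0.005]
```

Request:
send_rows:
  rows:
    - [[0, -36, -8, -0.01, 0, 0, 40], [0, -36, -8, -0.01, 0, 0, 40], [0, -36, -8, -0.01, 0, 0, 40], [0, -36, -4, 0, 0, 0, 40], [0, -36, -4, 0, 0, 0, 40]]

```text
time: 1.6
tcp_pos: [0.4319, -0.0142, 0.3433]
eef_rot: [-0.603, 1.561, 2.721]
ft_force: [0.3, 0.8, -0.0]
width: 0.456
```

Request:
send_rows:
  rows:
    - [[0, -36, -2, 0, 0, 0, 40], [0, -36, -2, 0, 0, 0, 40], [0, -36, -2, 0, 0, 0, 40], [0, -36, 0, 0, 0, 0, 40], [0, -36, 0, 0, 0, 0, 40]]

```text
time: 2.02
tcp_pos: [0.4016, 0.1722, 0.3437]
eef_rot: [-0.496, 1.561, 2.827]
ft_force: [1.1, 0.3, 0.0]
width: 0.453
```

```bash
python3 d.py .374 .151 .12 -1.39
```

```text
t 2.02 tcp [0.4016 0.1722 0.3437] yaw -1.389 F [1.12 0.29 0.  ] w 0.45 j [-0.01  0.11 -0.53  1.94  0.05  1.11 -1.95]
shift mm [223.9  16.9  29. ] turn [0.001 0.008 0.005]
```

```bash
python3 - <<'E'
from h import *
o=np.array([.415,.1585]);a=-1.39;x=np.array([np.cos(a),np.sin(a)]);y=np.array([-x[1],x[0]])
for u,v in [(45,495),(75,495),(90,503),(200,493),(290,490),(310,478),(333,485),(333,505)]:
    w=px2w('top',u/4.4+219.6,v/4.4+179.6,.006)[:2]-o; print(u,v,(w@x*1000).round(),(w@y*1000).round())
print(o+y*-.035-x*.012)
E
python3 d.py .378 .164 .12 -1.39
```

```text
45 495 -146.0 -26.0
75 495 -126.0 -30.0
90 503 -117.0 -37.0
200 493 -43.0 -43.0
290 490 17.0 -51.0
310 478 31.0 -46.0
333 485 46.0 -53.0
333 505 43.0 -66.0
[0.37841272 0.16401096]
t 2.02 tcp [0.4016 0.1722 0.3437] yaw -1.389 F [1.12 0.29 0.  ] w 0.45 j [-0.01  0.11 -0.53  1.94  0.05  1.11 -1.95]
shift mm [223.9   4.9  22.8] turn [0.001 0.008 0.005]
```

Request:
send_rows:
  rows:
    - [[35, 1, 5, 0, 0.008, 0.005, 40], [35, 1, 5, 0, 0, 0, 40], [35, 1, 5, 0, 0, 0, 40], [35, 1, 5, 0, 0, 0, 40], [35, 1, 0, 0, 0, 0, 40]]

```text
time: 2.43
tcp_pos: [0.3846, 0.178, 0.1704]
eef_rot: [-2.741, 1.55, 0.599]
ft_force: [0.7, -0.7, -0.3]
width: 0.456
```

```bash
python3 d.py .381 .1645 .06 -1.39
```

```text
t 2.43 tcp [0.3846 0.178  0.1704] yaw -1.372 F [ 0.72 -0.67 -0.3 ] w 0.46 j [-0.11  0.33 -0.5   2.18  0.26  0.66 -2.15]
shift mm [110.1  13.5   8.3] turn [ 0.018 -0.019  0.008]
```

Request:
send_rows:
  rows:
    - [[35, 4, 3, 0.018, -0.019, 0.008, 40], [35, 4, 3, 0, 0, 0, 40], [25, 4, 2, 0, 0, 0, 40], [10, 1, 0, 0, 0, 0, 40]]

```text
time: 2.77
tcp_pos: [0.3755, 0.1625, 0.0568]
eef_rot: [0.037, 1.563, -2.924]
ft_force: [-0.8, -0.7, 0.3]
width: 0.452
```

```bash
python3 d.py .381 .1645 .06 -1.39
python3 - <<'E'
from h import *
t=capture('top');s=capture('side')
crop(t,220,180,400,310,4.4,'pics/t2.png'); crop(s,300,160,440,280,5.5,'pics/s2.png')
print([w2px('top',(.381,.1645,.06-.022)), w2px('side',(.381,.1645,.038))])
E
```

```text
t 2.77 tcp [0.3755 0.1625 0.0568] yaw -1.39 F [-0.81 -0.69  0.28] w 0.45 j [-0.23  0.56 -0.34  2.24  0.45  0.41 -2.33]
shift mm [-3.3 -1.  -5.7] turn [ 0.     0.007 -0.   ]
[(np.float64(273.8191439339021), np.float64(286.12596976167686)), (np.float64(362.4104383248585), np.float64(200.73428518168583))]
```

View pics/t2.png

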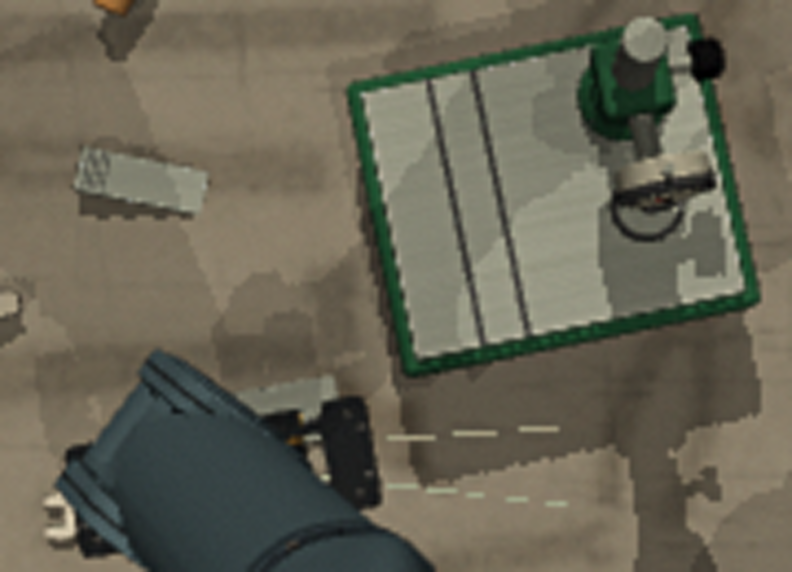

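View pics/s2.png

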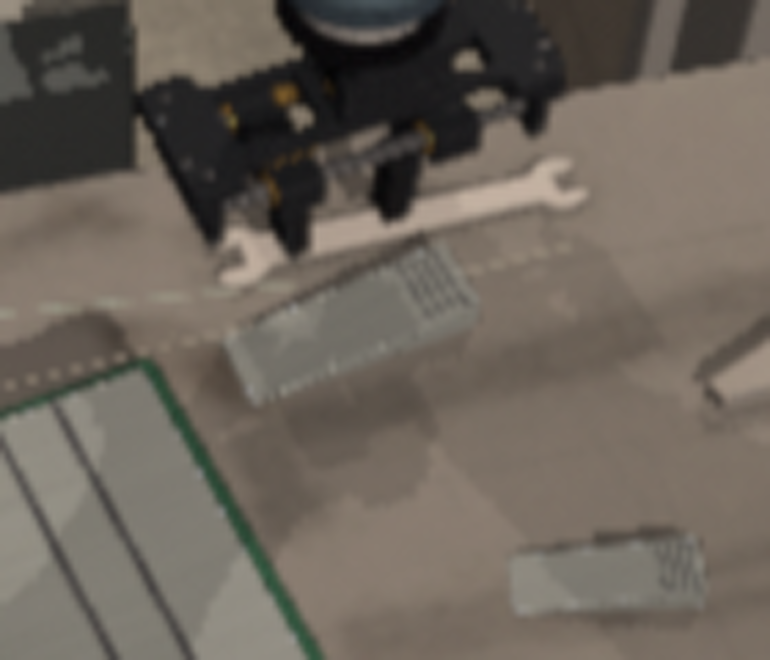

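Request:
send_rows:
  rows:
    - [[-3, 2, -6, 0, 0.007, 0, 24], [0, 0, 0, 0, 0, 0, 24], [0, 0, 0, 0, 0, 0, 24]]

```text
time: 3.12
tcp_pos: [0.3841, 0.1631, 0.063]
eef_rot: [-2.962, 1.568, 0.361]
ft_force: [-0.1, 0.5, -0.1]
width: 0.274
```

```bash
python3 d.py .3812 .1625 .034 -1.39
```

```text
t 3.12 tcp [0.3841 0.1631 0.063 ] yaw -1.389 F [-0.14  0.49 -0.05] w 0.27 j [-0.22  0.55 -0.35  2.23  0.45  0.42 -2.32]
shift mm [29.   0.1  3.1] turn [ 0.001 -0.003  0.001]
```

Request:
send_rows:
  rows:
    - [[10, 0, 3, 0, 0, 0, 24], [10, 0, 0, 0, 0, 0, 24], [0, 0, 0, 0, 0, 0, 24]]

```text
time: 3.37
tcp_pos: [0.385, 0.1639, 0.0457]
eef_rot: [-2.901, 1.558, 0.421]
ft_force: [-0.1, 0.0, -0.0]
width: 0.268
```

```bash
python3 d.py .3812 .1625 .026 -1.39
```

```text
t 3.37 tcp [0.385  0.1639 0.0457] yaw -1.391 F [-0.05  0.   -0.03] w 0.27 j [-0.25  0.58 -0.31  2.24  0.48  0.37 -2.35]
shift mm [19.6  0.7  4.3] turn [-0.001 -0.012  0.003]
```

Request:
send_rows:
  rows:
    - [[2, 0, 4, 0, -0.012, 0, 24], [0, 0, 0, 0, 0, 0, 24]]

```text
time: 3.53
tcp_pos: [0.3815, 0.1634, 0.0442]
eef_rot: [-1.674, 1.568, 1.648]
ft_force: [0.1, -0.4, 0.1]
width: 0.274
```

```bash
python3 d.py .3812 .1625 .026 -1.39
```

```text
t 3.53 tcp [0.3815 0.1634 0.0442] yaw -1.391 F [ 0.1  -0.37  0.09] w 0.27 j [-0.25  0.59 -0.31  2.24  0.48  0.38 -2.35]
shift mm [18.2  0.9  0.5] turn [-0.001 -0.     0.003]
```

Before descending into the gap I take another look from the side.

Run:
```python
from h import *
s=capture('side')
crop(s,320,170,420,245,8,'pics/s3.png')
```

```text
(no output)
```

View pics/s3.png

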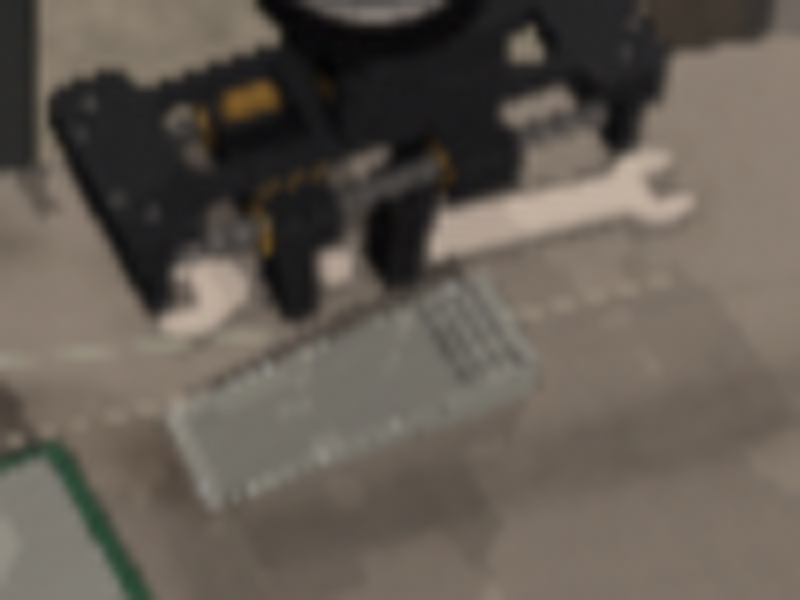

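Run:
```python
from h import *
o=np.array([.415,.1585]);a=-1.39;x=np.array([np.cos(a),np.sin(a)]);y=np.array([-x[1],x[0]])
def p(u,v,z):
    w=px2w('side',u/8+319.6,v/8+169.6,z)[:2]; print(u,v,w.round(4),((w-o)@x*1000).round(1),((w-o)@y*1000).round(1))
p(270,310,.022);p(305,318,.022);p(380,280,.022);p(412,283,.022)
print('wedge front top edge')
p(172,410,.002);p(240,375,.006);p(330,335,.010);p(482,270,.019)
print('wrench edge'); p(180,333,.003);p(330,283,.003);p(450,260,.003);p(600,212,.003)
```

```text
270 310 [0.3885 0.1384] 15.0 -29.7
305 318 [0.3944 0.1489] 5.7 -22.0
380 280 [0.3845 0.1775] -24.2 -26.6
412 283 [0.3882 0.1876] -33.5 -21.2
wedge front top edge
172 410 [0.4073 0.1006] 55.6 -18.0
240 375 [0.4011 0.1254] 30.0 -19.6
330 335 [0.3945 0.1582] -3.4 -20.3
482 270 [0.3859 0.2129] -58.8 -18.8
wrench edge
180 333 [0.3772 0.1107] 40.3 -45.8
330 283 [0.3678 0.1657] -15.6 -45.1
450 260 [0.3674 0.2084] -57.6 -37.8
600 212 [0.3588 0.2647] -114.6 -36.2
```

Request:
send_rows:
  rows:
    - [[9, 0, 1, 0, 0, 0, 24], [8, 0, 0, 0, 0, 0, 24], [0, 0, 0, 0, 0, 0, 24]]

```text
time: 3.83
tcp_pos: [0.3812, 0.1636, 0.0266]
eef_rot: [-2.149, 1.566, 1.172]
ft_force: [-0.1, 0.5, -0.9]
width: 0.271
```

```bash
python3 d.py .3812 .1625 .025 -1.39
```

```text
t 3.83 tcp [0.3812 0.1636 0.0266] yaw -1.391 F [-0.12  0.5  -0.89] w 0.27 j [-0.28  0.63 -0.27  2.24  0.5   0.33 -2.38]
shift mm [1.6 1.1 0.2] turn [-0.001 -0.002  0.004]
```

Request:
send_rows:
  rows:
    - [[1, 0, -4, 0, 0, 0, 24], [0, 0, -5, 0, 0, 0, 24], [0, 0, -5, 0, 0, 0, 24], [0, 0, -5, 0, 0, 0, 24], [0, 0, 0, 0, 0, 0, 24]]

```text
time: 4.25
tcp_pos: [0.3987, 0.1662, 0.0243]
eef_rot: [-0.275, 1.567, 3.047]
ft_force: [0.3, 0.1, 0.4]
width: 0.273
```

```bash
python3 d.py .414 .1695 .025 -1.39
```

```text
t 4.25 tcp [0.3987 0.1662 0.0243] yaw -1.39 F [0.29 0.05 0.39] w 0.27 j [-0.26  0.65 -0.29  2.19  0.5   0.36 -2.35]
shift mm [ -0.8  -0.5 -15.6] turn [0.    0.004 0.001]
```

Request:
send_rows:
  rows:
    - [[0, 0, -5, 0, 0, 0, 24], [0, 0, -5, 0, 0, 0, 24], [0, 0, -5, 0, 0, 0, 24]]

```text
time: 4.5
tcp_pos: [0.4146, 0.1689, 0.0243]
eef_rot: [-0.291, 1.567, 3.031]
ft_force: [-1.2, -1.0, -1.0]
width: 0.272
```

```bash
python3 d.py .414 .1695 .025 -1.39;python3 - <<'E'
from h import *
s=capture('side')
crop(s,300,170,420,260,6.5,'pics/s4.png')
E
```

```text
t 4.5 tcp [0.4146 0.1689 0.0243] yaw -1.39 F [-1.16 -0.95 -0.95] w 0.27 j [-0.24  0.66 -0.3   2.16  0.49  0.39 -2.33]
shift mm [-0.7 -0.7  0.5] turn [-0.     0.004  0.001]
```

View pics/s4.png

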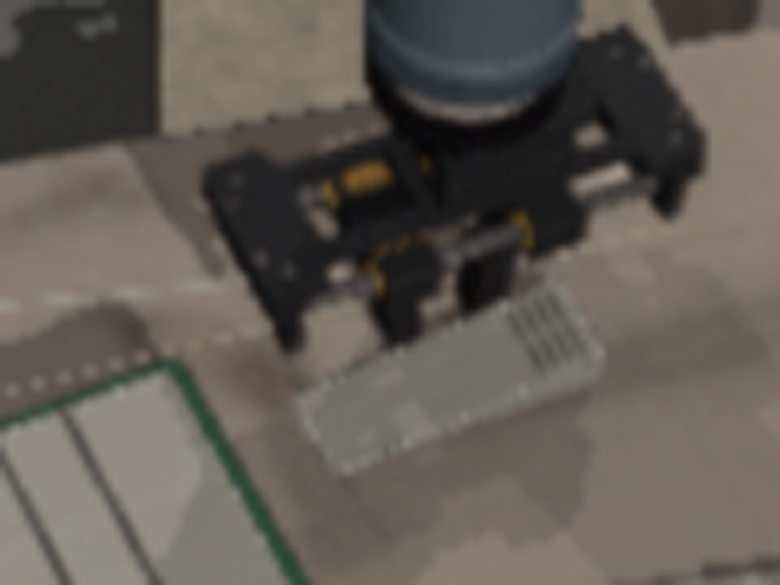

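Run:
```python
from fit import *
S=lambda l:[(a/6.5+300-.42,b/6.5+170-.42) for a,b in l]
wd=[(.06,.021,.002),(.06,-.021,.002),(-.06,.021,.019),(-.06,-.021,.019)]
x,r=fit(wd,{'side':S([(342,472),(297,400),(602,352),(560,283)])},[.45,.16,-1.4]);print(x,r)
f=np.array([.470,.036]);c,s=np.cos(x[2]),np.sin(x[2]); d=f-x[:2]; print('foot in wedge',c*d[0]+s*d[1],-s*d[0]+c*d[1])
```

```text
[ 0.45041859  0.16525706 -1.37543701] [-0.5  0.8 -0.4 -0.2  1.2  0.1  0.1 -0.9]
foot in wedge 0.13059945774778967 -0.00588231889049599
```

Request:
send_rows:
  rows:
    - [[0, 0, 12, 0, 0, 0, 12], [-30, 0, 2, 0, 0, 0, 12], [-35, 0, 0, -0.12, 0, 0, 12], [-20, 0, 0, -0.12, 0, 0, 12], [0, 0, 0, -0.12, 0, 0, 12]]

```text
time: 4.97
tcp_pos: [0.4007, 0.1668, 0.1115]
eef_rot: [-0.781, 1.569, 2.911]
ft_force: [0.8, 0.5, -0.4]
width: 0.138
```

Request:
send_rows:
  rows:
    - [[0, 0, 0, -0.12, 0, 0, 12], [0, 0, 0, -0.12, 0, 0, 12], [0, 0, 0, -0.12, 0, 0, 12], [0, 0, 0, -0.12, 0, 0, 12], [0, 0, 0, -0.12, 0, 0, 12]]

```text
time: 5.38
tcp_pos: [0.3999, 0.1666, 0.1141]
eef_rot: [2.142, 1.563, 0.176]
ft_force: [0.6, 1.1, -0.5]
width: 0.133
```

Request:
send_rows:
  rows:
    - [[0, 0, 0, -0.12, 0, 0, 12], [0, 0, 0, -0.12, 0, 0, 12], [0, 0, 0, -0.12, 0, 0, 12], [0, 0, 0, -0.12, 0, 0, 12], [0, 0, 0, -0.12, 0, 0, 12]]

```text
time: 5.8
tcp_pos: [0.3974, 0.1661, 0.1141]
eef_rot: [1.441, 1.56, 0.101]
ft_force: [0.6, 0.2, -0.6]
width: 0.138
```

```bash
python3 d.py .431 .255 .09 .186
```

```text
t 5.8 tcp [0.3974 0.1661 0.1141] yaw 0.23 F [ 0.62  0.2  -0.63] w 0.14 j [ 0.19  0.57 -0.84  2.17  0.7   0.68 -0.91]
shift mm [ 24.5  52.7 -78.9] turn [ 0.044  0.001 -0.011]
```

Request:
send_rows:
  rows:
    - [[0, 18, -26, 0.044, 0, -0.011, 12], [8, 18, -26, 0, 0, 0, 12], [8, 16, -26, 0, 0, 0, 12], [0, 0, 0, 0, 0, 0, 12]]

```text
time: 6.13
tcp_pos: [0.4319, 0.2518, 0.0964]
eef_rot: [-0.055, 1.567, -1.439]
ft_force: [0.3, 1.2, 0.1]
width: 0.132
```

```bash
python3 d.py .431 .255 .09 .186;python3 - <<'E'
from h import *
s=capture('side')
t=capture('top')
crop(s,300,170,440,270,5.5,'pics/s5.png');crop(t,220,180,400,310,4.4,'pics/t5.png')
E
```

```text
t 6.13 tcp [0.4319 0.2518 0.0964] yaw 0.187 F [0.29 1.23 0.06] w 0.13 j [-0.01  0.69 -0.78  2.    0.72  0.75 -1.05]
shift mm [ 6.3 -0.3 -3.4] turn [0.001 0.004 0.   ]
```

View pics/s5.png

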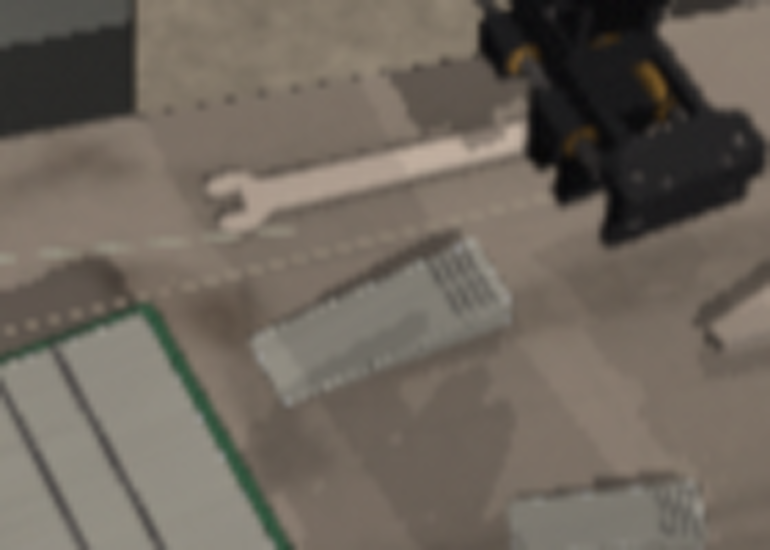

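View pics/t5.png

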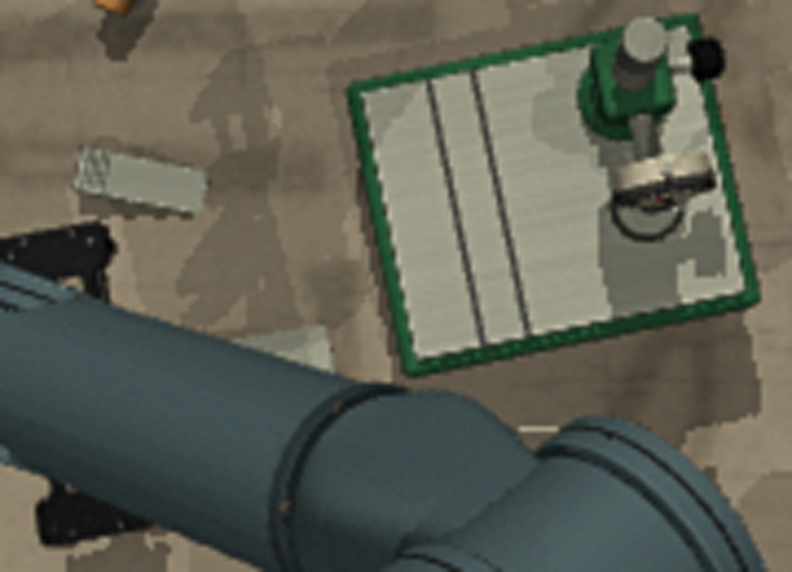

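Run:
```python
from fit import *
S=lambda l:[(a/5.5+300-.4,b/5.5+170-.4) for a,b in l]
wd=[(.06,.021,.002),(.06,-.021,.002),(-.06,.021,.019),(-.06,-.021,.019)]
T=[(325/4.4+219.6,327/4.4+179.6),None,None,None]
for o in({'side':S([(287,405),(252,345),(512,302),(465,237)])},{'side':S([(287,405),(252,345),(512,302),(465,237)]),'top':T}):
 x,r=fit(wd,o,[.45,.16,-1.4]);print(x,r)
 f=np.array([.470,.036]);c,s=np.cos(x[2]),np.sin(x[2]); d=f-x[:2]; print('foot in wedge',c*d[0]+s*d[1],-s*d[0]+c*d[1], 'tool 20 behind heel',x[:2]-.08*np.array([c,s]))
```

```text
[ 0.45237413  0.16355234 -1.35068089] [-0.1  0.9 -1.  -0.2  0.1 -0.4  0.8 -0.2]
foot in wedge 0.12832326034423436 -0.01064946648034934 tool 20 behind heel [0.43490674 0.24162212]
[ 0.45125774  0.16411394 -1.36215294] [-0.2  0.3 -0.9 -0.8  0.3 -0.6  1.1 -0.4  0.4 -2.3]
foot in wedge 0.12921764759426774 -0.008200815149855822 tool 20 behind heel [0.4346871  0.24237896]
```

```bash
python3 d.py .4327 .247 .027 .175
```

```text
t 6.23 tcp [0.4304 0.2469 0.0961] yaw 0.186 F [ 0.11 -0.12 -0.79] w 0.13 j [-0.01  0.68 -0.78  2.01  0.72  0.75 -1.05]
shift mm [69.1  2.5 -0.3] turn [0.011 0.009 0.003]
```

Request:
send_rows:
  rows:
    - [[25, 2, 0, 0.011, 0.009, 0.003, 12], [25, 0, 0, 0, 0, 0, 12], [12, 0, 0, 0, 0, 0, 12], [0, 0, 0, 0, 0, 0, 12]]

```text
time: 6.57
tcp_pos: [0.4316, 0.2431, 0.0334]
eef_rot: [0.663, 1.568, -0.735]
ft_force: [-0.9, -0.3, 0.1]
width: 0.136
```

```bash
python3 d.py .4327 .247 .0265 .175
```

```text
t 6.57 tcp [0.4316 0.2431 0.0334] yaw 0.173 F [-0.94 -0.3   0.11] w 0.14 j [-0.08  0.78 -0.67  2.03  0.84  0.64 -1.15]
shift mm [ 6.9  1.8 -3.7] turn [-0.002  0.002 -0.002]
```

Request:
send_rows:
  rows:
    - [[6, 2, 0, 0, 0, 0, 12], [0, 0, 6, 0, 0, 0, 12], [0, 0, 8, 0, 0, 0, 12], [0, 0, 8, 0, 0, 0, 12], [0, 0, 8, 0, 0, 0, 12]]

```text
time: 6.98
tcp_pos: [0.4391, 0.2127, 0.0299]
eef_rot: [1.513, 1.567, 0.117]
ft_force: [-0.2, 2.0, -1.5]
width: 0.139
```

```bash
python3 d.py .4520 .1370 .0265 .175
python3 - <<'E'
from h import *
s=capture('side')
crop(s,300,170,440,270,5.5,'pics/s6.png')
E
```

```text
t 6.98 tcp [0.4391 0.2127 0.0299] yaw 0.175 F [-0.2   1.98 -1.49] w 0.14 j [-0.02  0.77 -0.67  2.05  0.85  0.61 -1.11]
shift mm [ 3.4 -0.5 76.8] turn [-0.     0.    -0.004]
```

View pics/s6.png

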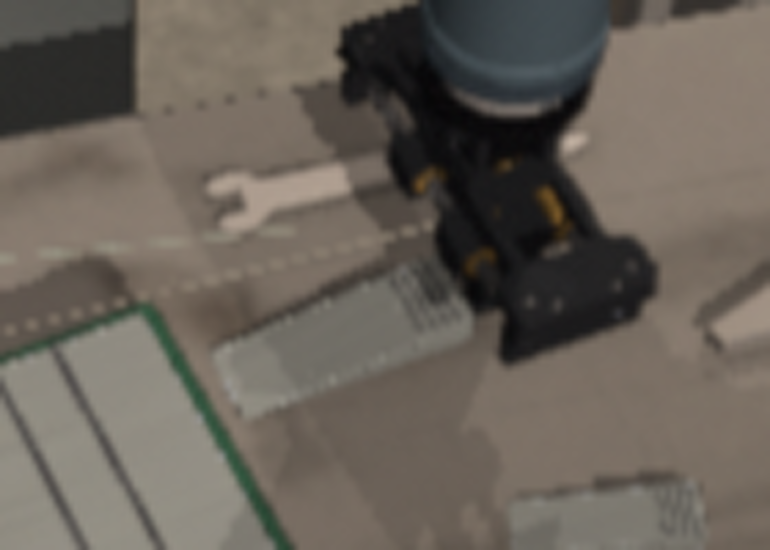

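The fingers are square on the heel and the wedge slides straight toward the front left corner of the base at crop (150,305).

Request:
send_rows:
  rows:
    - [[2, 0, 9, 0, 0, 0, 12], [1, 0, 9, 0, 0, 0, 12], [0, 0, 9, 0, 0, 0, 12], [0, 0, 9, 0, 0, 0, 12], [0, 0, 9, 0, 0, 0, 12]]

```text
time: 7.45
tcp_pos: [0.4491, 0.1646, 0.0283]
eef_rot: [1.821, 1.562, 0.424]
ft_force: [-0.4, 2.3, 0.0]
width: 0.135
```

```bash
python3 d.py .4520 .1370 .0265 .175
python3 - <<'E'
from h import *
s=capture('side')
crop(s,300,170,440,270,5.5,'pics/s7.png')
E
```

```text
t 7.45 tcp [0.4491 0.1646 0.0283] yaw 0.174 F [-0.42  2.28  0.02] w 0.14 j [ 0.08  0.76 -0.66  2.07  0.87  0.59 -1.03]
shift mm [ 1.7 -1.9 27.7] turn [-0.001 -0.002 -0.008]
```

View pics/s7.png

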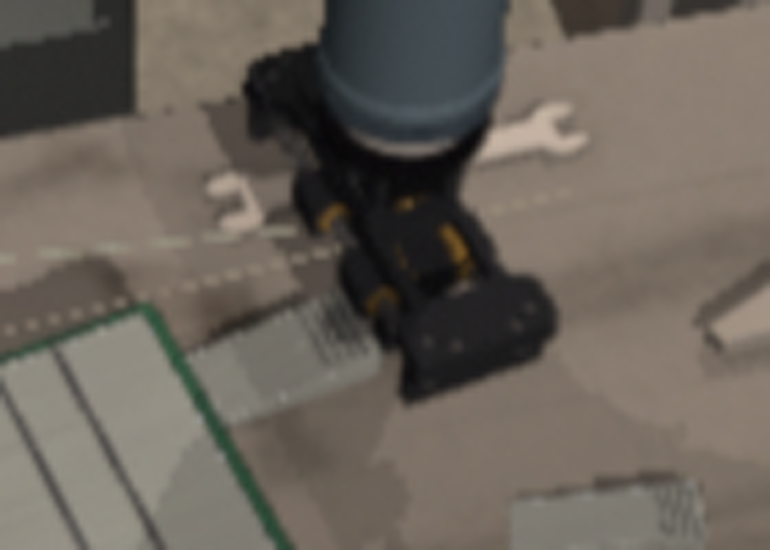

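Request:
send_rows:
  rows:
    - [[1, -1, 5, 0, 0, -0.008, 12], [0, -1, 5, 0, 0, 0, 12], [0, 0, 5, 0, 0, 0, 12]]

```text
time: 7.75
tcp_pos: [0.4504, 0.1461, 0.0271]
eef_rot: [-2.574, 1.57, 2.31]
ft_force: [-1.0, 2.9, 1.2]
width: 0.136
```

```bash
python3 d.py .4520 .1370 .0265 .175
```

```text
t 7.75 tcp [0.4504 0.1461 0.0271] yaw 0.172 F [-1.01  2.93  1.23] w 0.14 j [ 0.12  0.77 -0.66  2.08  0.86  0.59 -0.99]
shift mm [0.6 0.1 9.3] turn [-0.003 -0.001  0.001]
```

Request:
send_rows:
  rows:
    - [[0, 0, 2.5, 0, 0, 0, 12], [0, 0, 2, 0, 0, 0, 12]]

```text
time: 7.92
tcp_pos: [0.4512, 0.1409, 0.0271]
eef_rot: [-2.654, 1.569, 2.229]
ft_force: [-0.7, 2.3, 0.5]
width: 0.139
```

Request:
send_rows:
  rows:
    - [[0, 0, 1, 0, 0, 0, 12]]

```text
time: 8.0
tcp_pos: [0.4514, 0.1398, 0.0271]
eef_rot: [-2.678, 1.569, 2.205]
ft_force: [-0.7, 2.6, 0.3]
width: 0.136
```

Request:
send_rows:
  rows:
    - [[0, 0, 1, 0, 0, 0, 12]]

```text
time: 8.08
tcp_pos: [0.4515, 0.1391, 0.0271]
eef_rot: [-2.826, 1.569, 2.058]
ft_force: [-0.4, 2.5, 0.7]
width: 0.137
```

Request:
send_rows:
  rows:
    - [[0, 0, 1.2, 0, 0, 0, 12], [0, 0, 1.2, 0, 0, 0, 12]]

```text
time: 8.25
tcp_pos: [0.4516, 0.1382, 0.0272]
eef_rot: [-3.078, 1.566, 1.807]
ft_force: [-1.6, 5.7, -1.2]
width: 0.138
```

Request:
send_rows:
  rows:
    - [[0, 0, 1.2, 0, 0, 0, 12]]

```text
time: 8.33
tcp_pos: [0.4516, 0.138, 0.0272]
eef_rot: [-3.137, 1.565, 1.749]
ft_force: [-1.5, 5.8, -0.4]
width: 0.134
```

Request:
send_rows:
  rows:
    - [[0, 0, 1.2, 0, 0, 0, 12]]

```text
time: 8.42
tcp_pos: [0.4516, 0.1378, 0.0272]
eef_rot: [3.115, 1.563, 1.719]
ft_force: [-0.7, 5.1, -1.2]
width: 0.139
```

Request:
send_rows:
  rows:
    - [[0, 0, 1.2, 0, 0, 0, 12]]

```text
time: 8.5
tcp_pos: [0.4515, 0.1378, 0.0272]
eef_rot: [3.091, 1.561, 1.696]
ft_force: [-1.0, 5.7, -1.4]
width: 0.143
```

Request:
send_rows:
  rows:
    - [[0, 0, 2, 0, 0, 0, 12]]

```text
time: 8.58
tcp_pos: [0.4515, 0.1373, 0.0273]
eef_rot: [3.074, 1.559, 1.681]
ft_force: [-1.8, 7.3, -1.5]
width: 0.135
```

Request:
send_rows:
  rows:
    - [[0, 0, 2, 0, 0.004, 0, 12]]

```text
time: 8.67
tcp_pos: [0.4515, 0.1371, 0.0273]
eef_rot: [3.074, 1.552, 1.682]
ft_force: [-1.5, 7.8, -0.6]
width: 0.138
```

```bash
python3 d.py .4516 .135 .027 .175
```

```text
t 8.67 tcp [0.4515 0.1371 0.0273] yaw 0.179 F [-1.46  7.78 -0.6 ] w 0.14 j [ 0.16  0.77 -0.67  2.09  0.86  0.58 -0.95]
shift mm [ 0.3 -0.3  2.1] turn [ 0.004 -0.019 -0.001]
```

Request:
send_rows:
  rows:
    - [[0, 0, 3, 0, -0.008, 0, 12]]

```text
time: 8.75
tcp_pos: [0.4515, 0.1364, 0.0273]
eef_rot: [3.015, 1.556, 1.625]
ft_force: [-1.9, 10.8, -3.2]
width: 0.139
```

```bash
python3 d.py .4516 .135 .027 .175
```

```text
t 8.75 tcp [0.4515 0.1364 0.0273] yaw 0.18 F [-1.86 10.81 -3.2 ] w 0.14 j [ 0.15  0.77 -0.67  2.09  0.86  0.58 -0.95]
shift mm [ 0.3 -0.2  1.4] turn [ 0.005 -0.015 -0.002]
```

Request:
send_rows:
  rows:
    - [[0, 0, 3.5, 0, -0.008, 0, 12]]

```text
time: 8.83
tcp_pos: [0.4515, 0.136, 0.0274]
eef_rot: [2.923, 1.558, 1.535]
ft_force: [-2.8, 12.4, -3.5]
width: 0.139
```

Request:
send_rows:
  rows:
    - [[0, 0, 3.5, 0, -0.004, 0, 12]]

```text
time: 8.92
tcp_pos: [0.4513, 0.1358, 0.0274]
eef_rot: [2.887, 1.557, 1.501]
ft_force: [-2.7, 11.8, -4.1]
width: 0.135
```

```bash
python3 d.py .4516 .135 .027 .175;  python3 - <<'E'
from h import *
s=capture('side')
crop(s,230,160,400,290,4.5,'pics/s8.png')
E
```

```text
t 8.92 tcp [0.4513 0.1358 0.0274] yaw 0.185 F [-2.65 11.85 -4.07] w 0.13 j [ 0.15  0.76 -0.66  2.09  0.86  0.58 -0.95]
shift mm [0.4 0.1 0.9] turn [ 0.01  -0.013 -0.003]
```

View pics/s8.png

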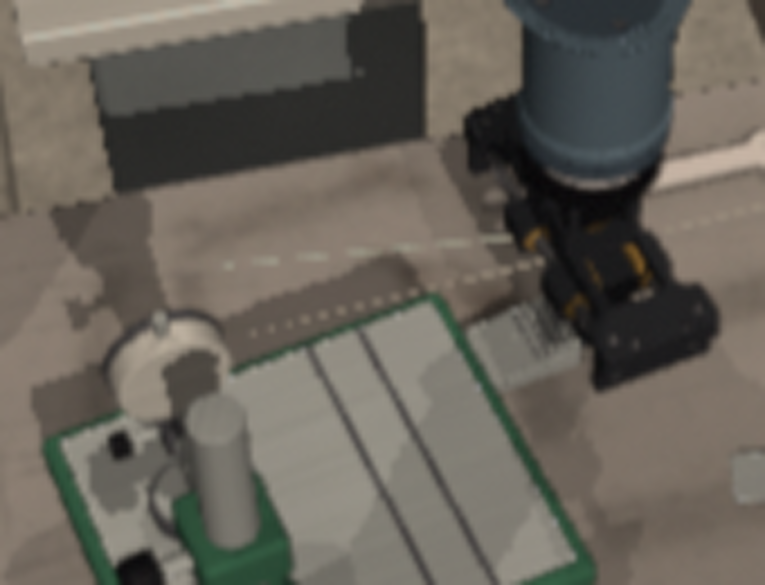

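Request:
send_rows:
  rows:
    - [[0, 0, -5, 0, 0, 0, 12], [0, 0, -10, 0, 0, 0, 12], [-35, 0, -5, 0, 0, 0, 0], [-35, 0, 0, 0, 0, 0, 0], [-35, 0, 0, 0, 0, 0, 0]]

```text
time: 9.38
tcp_pos: [0.4419, 0.1523, 0.1291]
eef_rot: [-1.991, 1.555, 2.907]
ft_force: [0.8, 0.2, 0.4]
width: 0.006
```

```bash
python3 d.py .470 .036 .110 .21;  python3 - <<'E'
from h import *
s=capture('side');t=capture('top')
crop(s,300,190,400,265,8,'pics/s9.png');crop(t,220,180,400,310,4.4,'pics/t9.png')
E
```

```text
t 9.38 tcp [0.4419 0.1523 0.1291] yaw 0.186 F [0.77 0.15 0.36] w 0.01 j [ 0.26  0.61 -0.85  2.06  0.64  0.78 -0.81]
shift mm [ 18.2   6.4 119.6] turn [-0.024 -0.007  0.015]
```

View pics/s9.png

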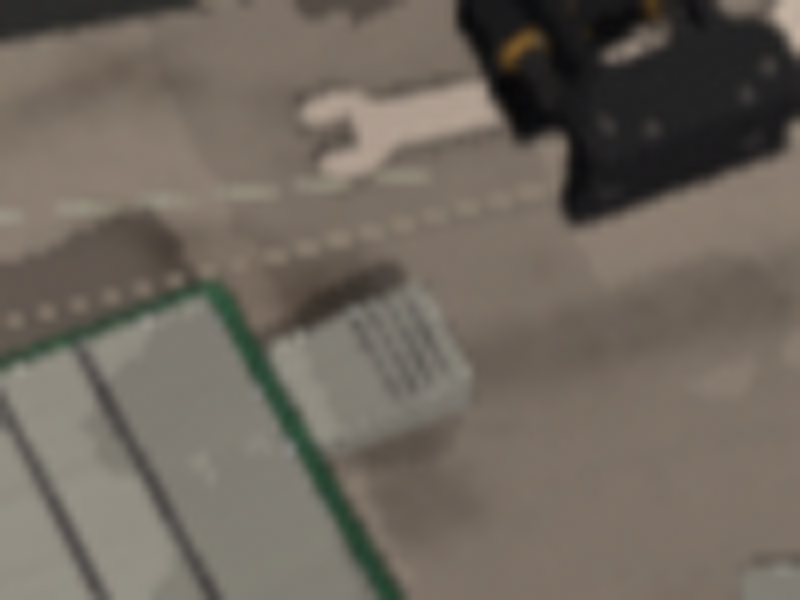

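View pics/t9.png

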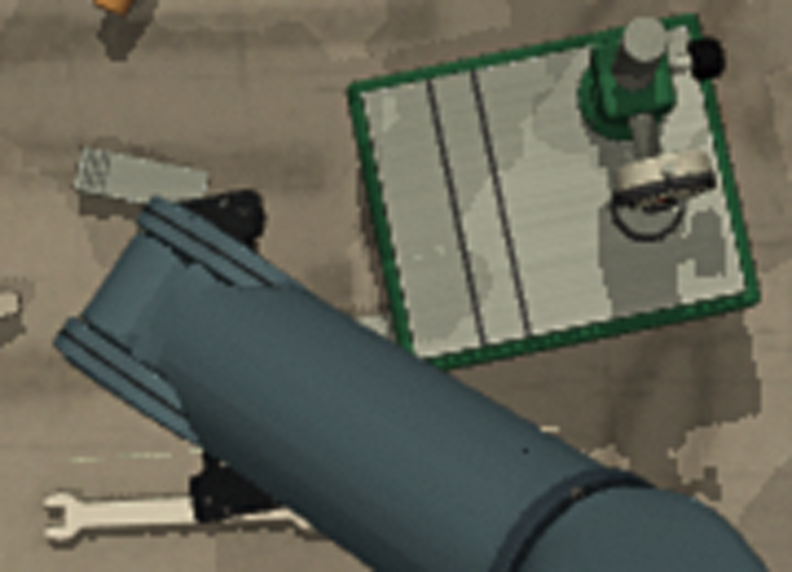

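Run:
```python
from h import *
a=px2w('side',412/8+299.6,283/8+189.6,.019)[:2];b=px2w('side',471/8+299.6,375/8+189.6,.019)[:2]
m=(a+b)/2;d=b-a;yaw=np.arctan2(d[1],d[0])-np.pi/2
print(a,b,np.linalg.norm(d),yaw)
f=np.array([.470,.036])
for y in(-1.396,-1.38,yaw):
    x=np.array([np.cos(y),np.sin(y)]);o=m+.06*x;e=f-o;print(y,o,e@x,-x[1]*e[0]+x[0]*e[1])
```

```text
[0.43810138 0.11959002] [0.47767078 0.1290332 ] 0.04068059117406883 -1.3365293664602191
-1.396 [0.46832053 0.06522589] 0.029072616923112148 -0.003428729557334286
-1.38 [0.46926453 0.0654004 ] 0.02900635853910362 -0.004853391753955237
-1.3365293664602191 [0.47181388 0.06595052] 0.028711360729888273 -0.008716751078266517
```

Request:
send_rows:
  rows:
    - [[0, 2, 28, -0.012, -0.007, 0.015, 0], [0, 2, 28, -0.012, 0, 0, 0], [0, 1, 28, 0, 0, 0, 0], [5, 1, 28, 0, 0, 0, 0], [5, 0, 4, 0, 0, 0, 0]]

```text
time: 9.9
tcp_pos: [0.4761, 0.0376, 0.1235]
eef_rot: [1.068, 1.557, -0.289]
ft_force: [0.7, -0.9, -0.0]
width: 0.003
```

```bash
python3 d.py .470 .036 .090 .21
```

```text
t 9.9 tcp [0.4761 0.0376 0.1235] yaw 0.214 F [ 0.73 -0.87 -0.04] w 0.0 j [ 0.48  0.61 -0.83  2.06  0.68  0.75 -0.56]
shift mm [33.4 -6.8  0. ] turn [ 0.004  0.007 -0.012]
```

Request:
send_rows:
  rows:
    - [[15, -4, 0, 0, 0.007, -0.012, 0], [12, -2, 0, 0, 0, 0, 0], [5, 0, 0, 0, 0, 0, 0], [0, 0, 0, 0, 0, 0, 0]]

```text
time: 10.23
tcp_pos: [0.4691, 0.0316, 0.0876]
eef_rot: [-0.89, 1.563, -2.255]
ft_force: [-0.0, -0.3, -0.3]
width: 0.009
```

```bash
python3 d.py .470 .036 .082 .21
```

```text
t 10.23 tcp [0.4691 0.0316 0.0876] yaw 0.206 F [-0.01 -0.28 -0.28] w 0.01 j [ 0.45  0.67 -0.77  2.08  0.74  0.7  -0.61]
shift mm [ 5.6  1.8 -4.2] turn [-0.004  0.005  0.006]
```

Request:
send_rows:
  rows:
    - [[2, 1, -3, 0, 0.005, 0.006, 0], [1.5, 0, 0, 0, 0, 0, 0]]

```text
time: 10.4
tcp_pos: [0.4693, 0.0358, 0.0839]
eef_rot: [-3.072, 1.57, 1.848]
ft_force: [0.3, 0.1, -0.2]
width: 0.008
```

Request:
send_rows:
  rows:
    - [[1.5, 0, 0, 0, 0, 0, 0]]

```text
time: 10.48
tcp_pos: [0.4694, 0.0363, 0.0826]
eef_rot: [2.214, 1.57, 0.851]
ft_force: [0.3, -0.2, 0.1]
width: 0.005
```

Request:
send_rows:
  rows:
    - [[1.5, 0, 0, 0, 0, 0, 0]]

```text
time: 10.57
tcp_pos: [0.4695, 0.0366, 0.0818]
eef_rot: [0.625, 1.57, -0.737]
ft_force: [-7.9, -3.3, 29.9]
width: 0.006
```

```bash
python3 d.py .470 .036 .082 .21
```

```text
t 10.57 tcp [0.4695 0.0366 0.0818] yaw 0.209 F [-7.95 -3.35 29.92] w 0.01 j [ 0.44  0.68 -0.77  2.08  0.76  0.69 -0.63]
shift mm [-0.2  0.4  0.7] turn [-0.001  0.001 -0.   ]
```

Request:
send_rows:
  rows:
    - [[0.3, 0, 0, 0, 0, 0, 0]]

```text
time: 10.65
tcp_pos: [0.4696, 0.0367, 0.0821]
eef_rot: [0.335, 1.569, -1.027]
ft_force: [0.2, -0.6, 0.1]
width: 0.006
```

Request:
send_rows:
  rows:
    - [[0.3, 0, 0, 0, 0, 0, 0]]

```text
time: 10.73
tcp_pos: [0.4698, 0.037, 0.0822]
eef_rot: [0.568, 1.568, -0.794]
ft_force: [-0.1, -0.0, -0.2]
width: 0.004
```

Request:
send_rows:
  rows:
    - [[1.0, 0, 0, 0, 0, 0, 0]]

```text
time: 10.82
tcp_pos: [0.47, 0.0371, 0.0819]
eef_rot: [0.519, 1.567, -0.842]
ft_force: [-6.6, -1.8, 21.1]
width: 0.006
```

Request:
send_rows:
  rows:
    - [[1.5, 0, 0, 0, 0, 0, 0]]

```text
time: 10.9
tcp_pos: [0.47, 0.0372, 0.0817]
eef_rot: [0.27, 1.566, -1.091]
ft_force: [-9.9, -3.8, 36.1]
width: 0.005
```

Request:
send_rows:
  rows:
    - [[2, 0, 0, 0, 0, 0, 0]]

```text
time: 10.98
tcp_pos: [0.47, 0.0372, 0.0817]
eef_rot: [0.139, 1.563, -1.222]
ft_force: [-11.5, -4.2, 42.0]
width: 0.005
```

Request:
send_rows:
  rows:
    - [[0.9, 0, 0, 0, 0, 0, 0]]

```text
time: 11.07
tcp_pos: [0.47, 0.0373, 0.082]
eef_rot: [0.122, 1.561, -1.238]
ft_force: [-3.1, -1.0, 5.2]
width: 0.001
```

Request:
send_rows:
  rows:
    - [[0.9, 0, 0, 0, 0, 0, 0], [0.9, 0, 0, 0, 0, 0, 0]]

```text
time: 11.23
tcp_pos: [0.4699, 0.0373, 0.082]
eef_rot: [0.126, 1.559, -1.234]
ft_force: [-4.4, -1.9, 14.5]
width: 0.003
```

```bash
python3 d.py .470 .036 .082 .21; python3 -c "
from h import *
s=read_state();M=R.from_euler('xyz',s['eef_rot']).as_matrix();print(M.T@s['wrist_torque'],M.T@s['ft_force'])"
```

```text
t 11.23 tcp [0.4699 0.0373 0.082 ] yaw 0.211 F [-4.36 -1.89 14.46] w 0.0 j [ 0.42  0.67 -0.76  2.08  0.77  0.69 -0.64]
shift mm [-0.  -0.2  1.3] turn [ 0.001  0.012 -0.002]
[ 0.03062737 -0.09891606 -0.91184282] [-14.4595764   -4.63641962   1.10874371]
```

Request:
send_rows:
  rows:
    - [[-3, 0, 0, 0, 0, 0, 24], [0, 10, -1, 0, 0.012, -0.002, 24], [0, 0, 0, 0, 0, 0, 24], [0, 0, 0, 0, 0, 0, 24]]

```text
time: 11.57
tcp_pos: [0.4799, 0.041, 0.086]
eef_rot: [1.27, 1.57, -0.089]
ft_force: [-0.2, -0.2, -0.2]
width: 0.263
```

```bash
cat > w.py <<'E'
from h import *
s=read_state();M=R.from_euler('xyz',s['eef_rot']).as_matrix();print('tool T',(M.T@s['wrist_torque']).round(2),'F',(M.T@s['ft_force']).round(1))
E
python3 w.py; python3 d.py .480 .0385 .0820 .21
```

```text
tool T [-0.03 -0.02  0.06] F [ 0.2 -0.2  0.2]
t 11.57 tcp [0.4799 0.041  0.086 ] yaw 0.212 F [-0.19 -0.2  -0.18] w 0.26 j [ 0.43  0.68 -0.77  2.05  0.75  0.71 -0.62]
shift mm [ 4.  -0.5  2.4] turn [ 0.002  0.    -0.001]
```

Request:
send_rows:
  rows:
    - [[2, 0, 2, 0, 0, 0, 24], [1, 0, 0, 0, 0, 0, 24], [0.3, 0, 0, 0, 0, 0, 24]]

```text
time: 11.82
tcp_pos: [0.4797, 0.0386, 0.0823]
eef_rot: [0.81, 1.57, -0.549]
ft_force: [-0.8, -0.1, 0.2]
width: 0.267
```

Request:
send_rows:
  rows:
    - [[0.5, 0, 0, 0, 0, 0, 24]]

```text
time: 11.9
tcp_pos: [0.4796, 0.0386, 0.082]
eef_rot: [0.566, 1.569, -0.792]
ft_force: [-2.3, -0.6, 14.8]
width: 0.273
```

```bash
python3 w.py; python3 d.py .480 .0385 .0820 .21
```

```text
tool T [-0.01 -0.14 -0.48] F [-14.8  -2.4   0.1]
t 11.9 tcp [0.4796 0.0386 0.082 ] yaw 0.212 F [-2.34 -0.63 14.78] w 0.27 j [ 0.43  0.69 -0.77  2.05  0.75  0.7  -0.62]
shift mm [-0.   0.4  0.2] turn [ 0.002  0.001 -0.001]
```

Request:
send_rows:
  rows:
    - [[1.0, 0, 0, 0, 0, 0, 24], [0.9, -0.2, 0, 0, 0.002, 0, 24]]

```text
time: 12.07
tcp_pos: [0.4796, 0.0386, 0.082]
eef_rot: [0.546, 1.568, -0.813]
ft_force: [-2.6, -1.8, 15.2]
width: 0.266
```

```bash
python3 w.py
```

```text
tool T [ 0.   -0.25 -0.67] F [-15.2  -2.9   1.3]
```

Request:
send_rows:
  rows:
    - [[0.9, -0.2, 0, 0, 0.002, 0, 24], [0.9, -0.2, 0, 0, 0.002, 0, 24]]

```text
time: 12.23
tcp_pos: [0.4796, 0.0386, 0.082]
eef_rot: [1.403, 1.569, 0.045]
ft_force: [-2.5, -1.2, 14.1]
width: 0.269
```

```bash
python3 w.py
```

```text
tool T [ 0.03 -0.18 -0.64] F [-14.1  -2.7   0.7]
```

Request:
send_rows:
  rows:
    - [[0.9, -0.2, 0, 0, 0.002, 0, 24], [0.9, -0.2, 0, 0, 0.002, 0, 24]]

```text
time: 12.4
tcp_pos: [0.4795, 0.0385, 0.082]
eef_rot: [1.944, 1.567, 0.586]
ft_force: [-3.6, -0.7, 14.1]
width: 0.274
```

```bash
python3 w.py;python3 d.py .480 .0385 .0820 .21
```

```text
tool T [ 0.08 -0.18 -0.66] F [-14.1  -3.6  -0.1]
t 12.4 tcp [0.4795 0.0385 0.082 ] yaw 0.213 F [-3.6  -0.66 14.08] w 0.27 j [ 0.43  0.69 -0.77  2.06  0.75  0.7  -0.62]
shift mm [-0.   0.4  0.1] turn [ 0.003 -0.001 -0.003]
```

Request:
send_rows:
  rows:
    - [[1.1, -0.5, 0, 0, 0, -0.004, 24], [1.2, -0.5, 0, 0, 0, -0.004, 24]]

```text
time: 12.57
tcp_pos: [0.4797, 0.0386, 0.0819]
eef_rot: [-1.148, 1.568, -2.506]
ft_force: [-3.4, -1.2, 18.0]
width: 0.272
```

```bash
python3 w.py
```

```text
tool T [ 0.06 -0.24 -0.5 ] F [-18.   -3.6   0.5]
```

Request:
send_rows:
  rows:
    - [[1.2, -0.5, 0, 0, 0, -0.004, 24], [1.2, -0.5, 0, 0, 0, -0.004, 24], [1.2, -0.5, 0, 0, 0, -0.004, 24]]

```text
time: 12.82
tcp_pos: [0.4799, 0.0387, 0.0821]
eef_rot: [-1.121, 1.559, -2.478]
ft_force: [-3.3, -2.1, 16.5]
width: 0.269
```

```bash
python3 w.py
```

```text
tool T [ 0.05 -0.21 -0.47] F [-16.5  -3.8   1.4]
```

Request:
send_rows:
  rows:
    - [[1.2, -0.5, 0, 0, 0, 0.003, 24], [1.2, -0.5, 0, 0, 0, 0.003, 24]]

```text
time: 12.98
tcp_pos: [0.4797, 0.0387, 0.082]
eef_rot: [-0.336, 1.563, -1.693]
ft_force: [-4.0, -1.5, 17.2]
width: 0.276
```

```bash
python3 w.py;python3 d.py .480 .0385 .0820 .21
```

```text
tool T [ 0.03 -0.17 -0.51] F [-17.2  -4.3   0.7]
t 12.98 tcp [0.4797 0.0387 0.082 ] yaw 0.214 F [-4.01 -1.47 17.22] w 0.28 j [ 0.42  0.69 -0.76  2.05  0.76  0.71 -0.62]
shift mm [-0.   0.3  0.3] turn [0.004 0.008 0.003]
```

Request:
send_rows:
  rows:
    - [[1.2, -0.5, 0, 0, 0, 0.001, 24], [1.2, -0.5, 0, 0, 0, 0, 24], [1.2, -0.5, 0, 0, 0, 0, 24], [1.2, -0.5, 0, 0, 0, 0, 24], [1.2, -0.5, 0, 0, 0, 0, 24]]

```text
time: 13.4
tcp_pos: [0.4795, 0.0388, 0.082]
eef_rot: [0.297, 1.556, -1.059]
ft_force: [-3.0, -0.2, 16.5]
width: 0.273
```

```bash
python3 w.py;python3 d.py .480 .0385 .0820 .21
```

```text
tool T [ 0.01 -0.14 -0.84] F [-16.5  -2.9  -0.2]
t 13.4 tcp [0.4795 0.0388 0.082 ] yaw 0.215 F [-2.97 -0.24 16.49] w 0.27 j [ 0.41  0.68 -0.76  2.06  0.77  0.7  -0.64]
shift mm [-0.   0.4  0.4] turn [ 0.005  0.015 -0.005]
```

Request:
send_rows:
  rows:
    - [[1.2, -0.5, 0, 0, 0.005, -0.003, 24], [1.2, -0.5, 0, 0, 0.005, -0.003, 24]]

```text
time: 13.57
tcp_pos: [0.4796, 0.0387, 0.0819]
eef_rot: [0.119, 1.563, -1.237]
ft_force: [-2.5, -2.0, 16.1]
width: 0.275
```

```bash
python3 w.py;python3 d.py .480 .0385 .0820 .21
```

```text
tool T [ 0.05 -0.2  -0.61] F [-16.1  -2.9   1.5]
t 13.57 tcp [0.4796 0.0387 0.0819] yaw 0.216 F [-2.54 -1.97 16.07] w 0.28 j [ 0.42  0.69 -0.76  2.06  0.76  0.7  -0.63]
shift mm [-0.1  0.3  0.3] turn [ 0.006  0.008 -0.001]
```

Request:
send_rows:
  rows:
    - [[1.4, -0.4, 0, 0, 0.003, -0.003, 24], [1.4, -0.4, 0, 0, 0.003, -0.003, 24]]

```text
time: 13.73
tcp_pos: [0.4797, 0.0387, 0.0819]
eef_rot: [-0.587, 1.565, -1.942]
ft_force: [-4.2, -1.4, 21.6]
width: 0.271
```

```bash
python3 w.py;python3 d.py .480 .0385 .0820 .21
```

```text
tool T [ 0.02 -0.25 -0.74] F [-21.6  -4.4   0.6]
t 13.73 tcp [0.4797 0.0387 0.0819] yaw 0.216 F [-4.16 -1.39 21.58] w 0.27 j [ 0.43  0.69 -0.77  2.05  0.75  0.71 -0.62]
shift mm [-0.1  0.2  0.3] turn [0.006 0.005 0.003]
```

Request:
send_rows:
  rows:
    - [[1.4, -0.3, 0, 0, 0.003, -0.0015, 24], [1.4, -0.3, 0, 0, 0.003, -0.0015, 24]]

```text
time: 13.9
tcp_pos: [0.4798, 0.0386, 0.0819]
eef_rot: [-1.151, 1.566, -2.505]
ft_force: [-5.2, -1.7, 21.0]
width: 0.273
```

```bash
python3 w.py;python3 d.py .480 .0385 .0820 .21
```

```text
tool T [ 0.05 -0.28 -0.85] F [-21.   -5.5   0.6]
t 13.9 tcp [0.4798 0.0386 0.0819] yaw 0.216 F [-5.21 -1.69 21.  ] w 0.27 j [ 0.43  0.69 -0.77  2.05  0.75  0.71 -0.61]
shift mm [-0.1  0.2  0.2] turn [0.006 0.002 0.005]
```

Request:
send_rows:
  rows:
    - [[1.4, -0.3, 0, 0, 0.003, -0.002, 24], [1.4, -0.3, 0, 0, 0.003, -0.002, 24], [1.4, -0.3, 0, 0, 0.003, -0.002, 24]]

```text
time: 14.15
tcp_pos: [0.4799, 0.0386, 0.082]
eef_rot: [-1.788, 1.562, -3.141]
ft_force: [-4.8, -2.2, 21.1]
width: 0.276
```

```bash
python3 w.py;python3 d.py .480 .0385 .0820 .21
```

```text
tool T [ 0.08 -0.3  -0.78] F [-21.1  -5.3   1.1]
t 14.15 tcp [0.4799 0.0386 0.082 ] yaw 0.217 F [-4.77 -2.19 21.12] w 0.28 j [ 0.43  0.69 -0.77  2.05  0.75  0.71 -0.61]
shift mm [0.  0.1 0.1] turn [ 0.007 -0.002  0.008]
```

Request:
send_rows:
  rows:
    - [[1.4, -0.4, 0, 0, 0.001, 0.001, 24], [1.4, -0.4, 0, 0, 0.001, 0, 24]]

```text
time: 14.32
tcp_pos: [0.4798, 0.0386, 0.082]
eef_rot: [-1.7, 1.565, -3.054]
ft_force: [-5.2, -2.2, 19.5]
width: 0.273
```

```bash
python3 w.py;python3 d.py .480 .0385 .0820 .21
```

```text
tool T [ 0.05 -0.23 -0.77] F [-19.5  -5.6   1. ]
t 14.32 tcp [0.4798 0.0386 0.082 ] yaw 0.217 F [-5.16 -2.17 19.49] w 0.27 j [ 0.43  0.69 -0.77  2.05  0.75  0.71 -0.61]
shift mm [-0.   0.2  0.1] turn [ 0.007 -0.001  0.005]
```

Request:
send_rows:
  rows:
    - [[1.4, -0.4, 0, 0, 0.001, -0.001, 24], [1.4, -0.4, 0, 0, 0.001, -0.001, 24]]

```text
time: 14.48
tcp_pos: [0.4798, 0.0386, 0.082]
eef_rot: [-1.456, 1.566, -2.809]
ft_force: [-5.1, -2.5, 19.6]
width: 0.277
```

```bash
python3 w.py;python3 d.py .480 .0385 .0820 .21
```

```text
tool T [ 0.02 -0.28 -0.75] F [-19.5  -5.6   1.4]
t 14.48 tcp [0.4798 0.0386 0.082 ] yaw 0.218 F [-5.05 -2.54 19.58] w 0.28 j [ 0.43  0.69 -0.77  2.05  0.75  0.71 -0.61]
shift mm [-0.   0.2  0.1] turn [0.008 0.001 0.005]
```

Request:
send_rows:
  rows:
    - [[1.4, -0.6, 0, 0, 0, 0.003, 24], [1.4, -0.6, 0, 0, 0, 0.002, 24]]

```text
time: 14.65
tcp_pos: [0.4797, 0.0386, 0.0819]
eef_rot: [0.578, 1.566, -0.775]
ft_force: [-3.5, -1.4, 18.7]
width: 0.272
```

```bash
python3 w.py;python3 d.py .480 .0385 .0820 .21
```

```text
tool T [ 0.08 -0.18 -0.87] F [-18.7  -3.7   0.7]
t 14.65 tcp [0.4797 0.0386 0.0819] yaw 0.218 F [-3.52 -1.43 18.68] w 0.27 j [ 0.43  0.69 -0.77  2.06  0.76  0.7  -0.62]
shift mm [-0.1  0.3  0.2] turn [ 0.008  0.004 -0.002]
```

Request:
send_rows:
  rows:
    - [[1.4, -0.6, 0, 0, 0, 0.002, 24], [1.4, -0.6, 0, 0, 0, 0.001, 24]]

```text
time: 14.82
tcp_pos: [0.4795, 0.0387, 0.0819]
eef_rot: [0.869, 1.56, -0.483]
ft_force: [-4.1, -1.1, 20.4]
width: 0.272
```

```bash
python3 w.py;python3 d.py .480 .0385 .0820 .21
```

```text
tool T [-0.02 -0.16 -1.14] F [-20.5  -4.    0.3]
t 14.82 tcp [0.4795 0.0387 0.0819] yaw 0.219 F [-4.06 -1.08 20.42] w 0.27 j [ 0.42  0.68 -0.76  2.06  0.77  0.69 -0.63]
shift mm [-0.1  0.4  0.3] turn [ 0.009  0.007 -0.008]
```

Request:
send_rows:
  rows:
    - [[1.4, -0.5, 0, 0, 0.003, -0.006, 24], [1.4, -0.5, 0, 0, 0.003, -0.004, 24]]

```text
time: 14.98
tcp_pos: [0.4797, 0.0387, 0.0819]
eef_rot: [0.174, 1.566, -1.177]
ft_force: [-4.0, -2.3, 19.9]
width: 0.271
```

```bash
python3 w.py;python3 d.py .480 .0385 .0820 .21
```

```text
tool T [-0.01 -0.23 -0.8 ] F [-19.9  -4.4   1.4]
t 14.98 tcp [0.4797 0.0387 0.0819] yaw 0.219 F [-4.05 -2.27 19.91] w 0.27 j [ 0.43  0.69 -0.77  2.05  0.76  0.7  -0.62]
shift mm [-0.1  0.3  0.2] turn [ 0.009  0.004 -0.001]
```

Request:
send_rows:
  rows:
    - [[1.4, -0.4, 0, 0, 0.002, -0.001, 24], [1.4, -0.4, 0, 0, 0.002, -0.001, 24]]

```text
time: 15.15
tcp_pos: [0.4797, 0.0387, 0.0819]
eef_rot: [0.108, 1.567, -1.243]
ft_force: [-5.0, -2.3, 20.9]
width: 0.272
```

```bash
python3 w.py;python3 d.py .480 .0385 .0820 .21
```

```text
tool T [ 0.04 -0.27 -0.93] F [-20.9  -5.4   1.3]
t 15.15 tcp [0.4797 0.0387 0.0819] yaw 0.22 F [-4.97 -2.33 20.94] w 0.27 j [ 0.43  0.69 -0.77  2.05  0.76  0.7  -0.62]
shift mm [-0.1  0.2  0.2] turn [ 0.01   0.004 -0.   ]
```

Request:
send_rows:
  rows:
    - [[1.4, -0.4, 0, 0, 0.002, -0.001, 24], [1.4, -0.4, 0, 0, 0.002, -0.001, 24]]

```text
time: 15.32
tcp_pos: [0.4797, 0.0386, 0.0819]
eef_rot: [0.073, 1.568, -1.277]
ft_force: [-4.5, -2.0, 20.5]
width: 0.275
```

```bash
python3 w.py;python3 d.py .480 .0385 .0820 .21
```

```text
tool T [ 0.08 -0.21 -0.95] F [-20.5  -4.9   1.1]
t 15.32 tcp [0.4797 0.0386 0.0819] yaw 0.22 F [-4.54 -2.03 20.53] w 0.27 j [ 0.43  0.69 -0.77  2.05  0.76  0.7  -0.62]
shift mm [-0.1  0.2  0.2] turn [ 0.01   0.003 -0.   ]
```

Request:
send_rows:
  rows:
    - [[1.4, -0.4, 0, 0, 0.002, -0.001, 24], [1.4, -0.4, 0, 0, 0.002, -0.001, 24]]

```text
time: 15.48
tcp_pos: [0.4797, 0.0386, 0.0819]
eef_rot: [0.048, 1.568, -1.303]
ft_force: [-4.3, -1.3, 20.2]
width: 0.272
```

```bash
python3 w.py;python3 d.py .480 .0385 .0820 .21
```

```text
tool T [ 0.07 -0.26 -0.91] F [-20.2  -4.5   0.3]
t 15.48 tcp [0.4797 0.0386 0.0819] yaw 0.221 F [-4.34 -1.27 20.21] w 0.27 j [ 0.43  0.69 -0.77  2.05  0.76  0.7  -0.61]
shift mm [-0.1  0.2  0.2] turn [ 0.011  0.002 -0.   ]
```

Request:
send_rows:
  rows:
    - [[-1, 0, 0, 0, 0, 0, 24], [-10, 0, 0, 0, 0, 0, 24], [-30, 0, 0, 0, 0, 0, 24], [-40, 0, 0, 0, 0, 0, 24], [-40, 0, 0, 0, 0, 0, 24]]

```text
time: 15.9
tcp_pos: [0.4739, 0.0386, 0.2019]
eef_rot: [-1.606, 1.556, -2.953]
ft_force: [1.2, -1.4, -0.8]
width: 0.27
```

Request:
send_rows:
  rows:
    - [[-20, 0, -30, 0, 0, 0, 24], [-20, 0, -35, 0, 0, 0, 24], [0, 0, -35, 0, 0, 0, 24], [0, 0, -35, 0, 0, 0, 24], [0, 0, -35, 0, 0, 0, 24]]

```text
time: 16.32
tcp_pos: [0.4419, 0.2027, 0.2533]
eef_rot: [-0.565, 1.565, -1.931]
ft_force: [1.0, -0.6, -0.1]
width: 0.271
```

Run:
```python
from h import *
t=capture('top');s=capture('side');cv2.imwrite('pics/s10f.png',s)
crop(t,220,180,400,310,4.4,'pics/t10.png');crop(s,230,170,440,330,3.8,'pics/s10.png')
s0=cv2.imread('pics/side0.png');d=cv2.absdiff(s,s0).max(2);crop(d,230,170,440,330,3.8,'pics/d10.png')
```

```text
(no output)
```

View pics/s10.png

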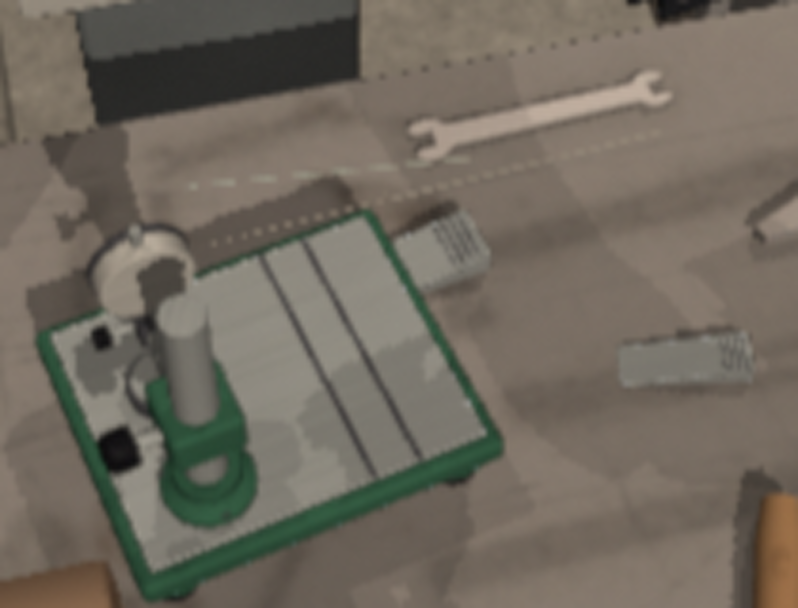

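View pics/t10.png

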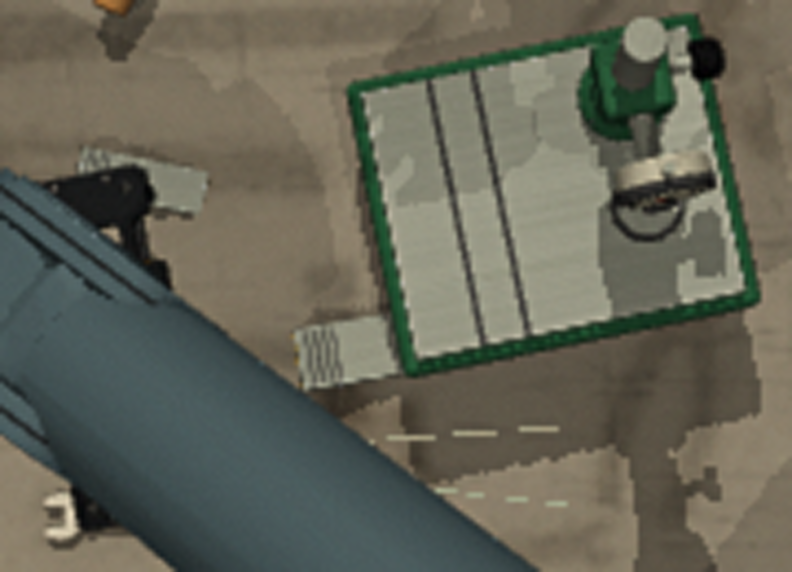

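View pics/d10.png

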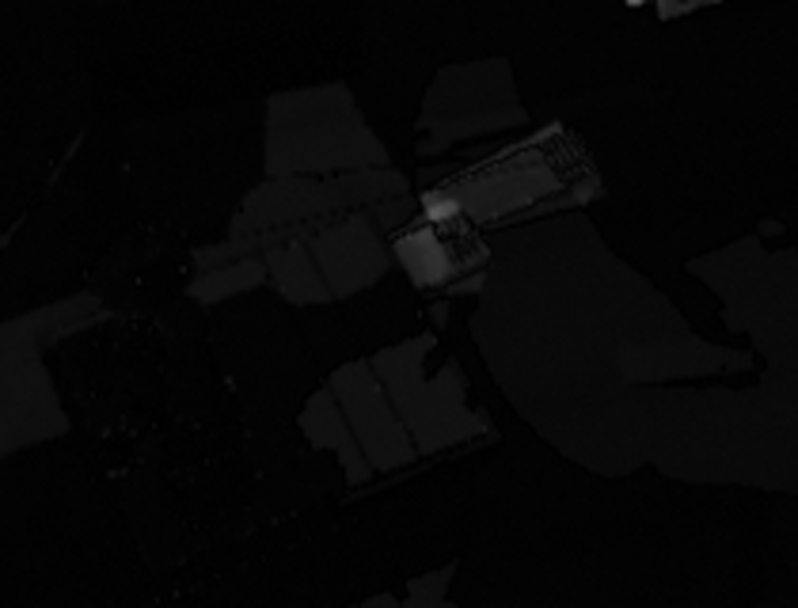

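Run:
```python
from h import *
m=(px2w('top',297/4.4+219.6,335/4.4+179.6,.019)+px2w('top',308/4.4+219.6,388/4.4+179.6,.019))[:2]/2
f=np.array([.470,.036])
x=np.array([np.cos(-1.396),np.sin(-1.396)]);e=f-m-.06*x;print(e@x,-x[1]*e[0]+x[0]*e[1])
s=read_state();print(s['time'],s['ft_force'].round(1),abs(s['qvel']).max())
sign_off()
```

```text
0.030341760184057088 0.0014092008737885018
16.4167 [ 0.2  0.1 -0.3] 0.07942213352983739
the job is handed in; nothing more can be done
```

I pushed the wedge under the bare front left foot until it was snug, pressed the plate above that foot, and handed the job in at about 16.4 s. `sign_off` gave no verdict.

- **Wedge:** I first pushed it about 32 mm sideways to line it up with the foot. I then pushed on the yellow heel until the force climbed to about 12 N. The last pictures put the foot centre about 29–30 mm to the thin-end side of the wedge's origin. Sideways, the top camera put it about 1 mm off the centre line and an earlier side-camera check about 4 mm the other way, both inside the 18 mm limit.
- **Press:** I held about 20 N with both fingertips for about 0.5 s, centred about 10 mm from the spot. The wrist torque showed the load shared about evenly between the two fingers, and the tool height stayed constant, so the corner did not give.
- **Press forces above 20 N:** During the first press attempts the force briefly reached 42 N, above the 10–20 N given as firm. The next attempts were uneven between the fingers, so I levelled the tool before the final hold.
- **Last checks:** The before-and-after side pictures show the stand, wrench and small wedge where they were. The tape measure and marker were not rechecked in close-up, but the arm never worked near them at table height. The pliers were not rechecked either; the arm worked beside them at the heel. I could not measure the wedge-to-foot force after letting go. The gripper was clear of everything, with near-zero wrist force.

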